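Put the potting kit away

ROBOT

A 6-joint arm with a two-finger parallel gripper is mounted at the origin on a cart in front of the work surface, level with it; the furniture and walls round the work are solid. World frame = base frame: x ahead of the robot, y to its left, z up, the work surface at z = 0. Lengths are in mm, angles in rad, forces in N, time in s.
With the tool pointing down it reaches from about 350 to 875 mm from the base axis. Payload 4.2 kg.
Tool frame: the origin (TCP) lies at the very end of the fingers, on their centre line; the grasp point (between the pads) lies 19 mm behind it; z points along the fingers, y is the line along which they close (so a half turn about z gives the same grasp; the last joint's range is limited). The gripper opens to 85 mm and grips with 20 to 120 N. Pads are 22 mm wide; open, the fingers measure 114 mm over their backs; the gripper's body (76 mm by 85 mm) begins 54 mm behind the grasp point. The pads swing forward as they close: fully open they stand 13 mm farther back than shut.
Start: joints at [0.259, 0.385, 0.008, 0, -1.194, -0.259], TCP at [624.979, 0.025, 231.312] pointing down, gripper open.
Joint ranges: [-3.14, 3.14], [-1.21, 2.06], [-1.07, 1.41], [-3.16, 2.05], [-2.99, -0.16], [-3.1, 3.1]. Speed limits (rad/s): [2.79, 2.79, 3.14, 3.14, 3.14, 3.14].

INTERFACE

Orientations are given as a unit quaternion [x, y, z, w].
In Python, from bench import read_state, get_image, camera_model, job_done gives the robot as it stands.
- The arm moves only by the shell command python3 -m handwheel 'ROWS'. ROWS is JSON, a list of rows, each a list of 7 numbers: the shift along the tool's x, y, z in m, then the turn, a rotation vector about the tool's x, y, z in rad, then the gripper's target within -1 to 1 (fully open at 1, half-way at 0, shut at -1). In form: [[dx, dy, dz, wx, wy, wz, jaw], ...]. A call has 1 to 10 rows; each row is the pose to reach, as a shift and turn from the pose commanded when the call began, along the tool's axes at that moment; what a row does not reach only later rows make up. A row lasts 1/8 s, in which the tool goes at most 62.5 mm and 10.7 degrees, less where a joint would pass 70% of its speed; a pose out of reach is approached as far as the arm can. A call with a gripper value outside its range is refused whole. The fingers move at their own pace and stop on an object; the grip force is fixed at half the most. Time passes only in rows, so rows that repeat a pose let the fingers close. It gives the time, the measured TCP pose, the force, the opening and the grip force at its end, in the units of the state.
- read_state(): the state, without advancing time (a new reading comes with each control period).
- get_image(name): name is "scene" or "side" or "wrist"; returns (picture, depth): 420x560x3 uint8, blue, green, red; 420x560 float32, mm along the optical axis (not along the pixel's ray), 0 where there is no reading.
- camera_model(name): a dict with "K" (3x3 intrinsics, pixels), "dist" ([k1, k2, p1, p2, k3] as OpenCV has them; the pictures are not rectified), "rvec" (rotation vector, rad) and "tvec" (3), from world to camera coordinates, as OpenCV has them; the wrist camera has in their place "hand_eye" (4x4, takes a point from camera to tool coordinates, whose origin is the TCP and whose axes are the flange's). Camera axes: x right, y down, z forward; pixel columns grow to the right and rows downward; lengths in mm; the calibration is good to about 2 mm. A picture is of the moment at which its call begins: read the wrist's pose just before it. camera_model takes no time and is no camera call.
- job_done(): hands the job in; it is judged then, once.
The state is a dict: "clock": time; "joints": joint angles; "joint_vel": joint speeds; "joint_efforts": joint torques, N m; "position": TCP position; "ee_rot": TCP orientation; "contact_force": force on the tool from outside, world axes, zero at the start; "wrist_torque": the same for the moment, N m; "gripper_width": finger opening in mm; "grasp_force": force on a finger pad.
Only numpy, scipy, OpenCV 4.12 (cv2) and the standard library are available. Lean on these libraries where they do the work, as an engineer would, in place of code of your own. Each camera call takes 0.05 s, during which the arm holds its last target. There are 200 camera calls.

TASK

The potting job is finished and its kit has to be put away: unscrew the captive cap of the dry-store canister, lift it and swing it aside, put every stirring rod from the stand into a tube of its own in the canister, handle up and pushed fully home, then swing the cap back, lower it over the rods and screw it fully tight. Nest all the mixing cups, upright, into one stack on the bench, and leave the other things on the bench alone.

Things in the scene. Friction and masses are not known exactly. Their poses are not given: they have to be found in the camera images.
- canister: metal pot (90 mm across, neck 59 mm across) on a dark foot plate 112 x 172 x 6 mm, fixed to the bench. Origin on the pot's axis at bench level, z up; the neck's rim is at z = 100 mm. Three tubes open at the rim. A 12 mm post, top at z = 172 mm, stands 85 mm from the pot's axis in the direction of the canister's -y and carries the cap's arm.
- tube_1 (a point): centre of the mouth of tube 1, at rim height. All three tubes are alike: bore 10 mm, 91 mm deep, outer width 23 mm, vertical, their axes 15 mm from the pot's axis. A rod hangs in a tube by its handle's lower edge, so that its handle stands 26 mm above the rim.
- tube_2 (a point): centre of the mouth of tube 2
- tube_3 (a point): centre of the mouth of tube 3
- post_axis (a point): point on the axis of the post about which the cap's arm swings, 150 mm above the bench; does not move
- cap_knob (a point): middle of the cap's knob, on the cap's axis; 150 mm above the bench when closed. The black cap is a hollow skirt 73 mm across with, on its flat top, a round knob 40 mm across, from 13 mm below to 13 mm above this point. It turns in a grey ring on an arm, both lower than the knob. Grip the knob from above, at any yaw, fingertips just over the flat top.
- lid_cap (a joint): turn of the cap in its arm, rad: 0 screwed fully tight, stop at 1.2 fully unscrewed; grows anticlockwise seen from above. Friction about 0.08 N m. The cap's lugs hold it down on the neck until about 0.8 rad; it must be beyond that also when it is put back on (turn to the 1.2 stop to be sure).
- lid_lift (a joint): height of arm and cap on the post, m: 0 down (seated on the neck), stop at 0.048. Stays where it is left (friction 6 N; lifting takes about 8 N). The skirt reaches 12 mm below the rim when down: the arm can swing only after lifting 14 mm, over seated rods only after lifting 40 mm.
- lid_swing (a joint): swing of the arm about the post, rad: 0 over the neck (a stop), 2.0 fully aside (stop); grows clockwise seen from above; stays where it is left. Cap axis and post axis are 85 mm apart.
- rod_stand: aluminium block 52 x 136 x 45 mm, fixed, with three upright holes 42 mm apart along its y, 40 mm deep, in which the rods stand. Origin under its centre.
- rod_1: stirring rod, 118 mm long: steel shaft 7 mm thick, 92 mm long, with a black round handle 12 mm thick and 26 mm long on top; 50 g. Origin at the shaft's lower tip, z along the rod to the handle (handle from 92 to 118 mm). Starts upright in the stand, its tip 5 mm above the bench. One of two or three alike.
- rod_2: stirring rod like rod_1
- rod_3: stirring rod like rod_1
- cup_1: stainless mixing cup, open at the top, 52 mm tall, 120 g: a straight band 62 mm across on the upper 20 mm (32 to 52 mm), below it tapering from 53 to 40 mm across at the foot; wall 2.5 mm. Origin under the foot's centre, z up. Nested, the shoulder under the upper's band rests on the lower's rim, so each is 20 mm higher. One of three or four alike.
- cup_2: mixing cup like cup_1
- cup_3: mixing cup like cup_1
- resin_jar: amber jar with a white cap, 68 mm across, 90 mm tall; not part of the job
- hardener_bottle: small white bottle with a red cone tip, 29 mm across, 86 mm tall; not part of the job
- tape_ring: roll of amber tape, 53 mm across, 19 mm tall; not part of the job
- felt_marker: marker lying flat, 129 mm long, 14 mm thick; not part of the job
- cup_4: mixing cup like cup_1
- microscope: binocular microscope, about 0.45 m tall, at the left end of the bench: furniture, not part of the job; keep the arm clear of it. Origin on the bench under its stand.
Things that resemble listed ones, but are neither listed nor needed, are in the scene too. What is shaped like the cup_3 but blue or purple is not meant.

How it is judged:
By the outcome, as a careful person would: the job done as asked, in the order asked, and still so for the second after the job is handed in, with the robot touching nothing.
Of rod_1, rod_2, rod_3 only 2 to 3 are there at a start; the rules pass over those that are not, and their reading is None.
Of cup_1, cup_2, cup_3, cup_4 only 3 to 4 are there at a start; the rules pass over those that are not, and their reading is None.
At some moment in a run one of cup_1, cup_2, cup_3, cup_4 may be knocked a few centimetres aside while the robot is not near it.
It also fails if it takes over 210 s, if anything falls off the work surface, if the arm or the gripper's body presses on something with over 40 N, if the wrist force passes 120 N, or if a joint passes its speed limit or range.

## Working session

There is one attempt and no reset: what is moved stays moved. The work goes in short steps, Python scripts to look and compute and a shell command to move; the robot and the scene stay as the last step left them, time stands still between calls to the robot, and variables do not carry over. Pictures are saved under pics/ and viewed, at most 18 in all, crops included, and the job is handed in when it is done.

```bash
ls; mkdir -p pics
cat > h.py <<'E'
import numpy as np, cv2
from bench import read_state, get_image, camera_model
from scipy.spatial.transform import Rotation as R
def world(name,d,st=None):
    m=camera_model(name);K=np.array(m["K"]);D=np.array(m["dist"])
    v,u=np.mgrid[0:420,0:560]
    n=cv2.undistortPoints(np.stack([u,v],-1).reshape(-1,1,2).astype(np.float64),K,D).reshape(420,560,2)
    P=np.dstack([n[...,0]*d,n[...,1]*d,d])
    if "rvec" in m:
        Rm=cv2.Rodrigues(np.array(m["rvec"],float))[0]; W=(P-np.array(m["tvec"],float).ravel())@Rm
    else:
        H=np.array(m["hand_eye"]);T=P@H[:3,:3].T+H[:3,3]
        W=T@R.from_quat(st["ee_rot"]).as_matrix().T+np.array(st["position"])
    W[d<=0]=np.nan
    return W
def look(name,f=None):
    st=read_state();p,d=get_image(name)
    if f: cv2.imwrite("pics/"+f+".png",p)
    return p,world(name,d,st),st
E
python3 - <<'E'
from h import *
s=read_state();print(s)
for n in("scene","side","wrist"):
    p,W,st=look(n,n+"0");np.savez("pics/"+n+"0.npz",p=p,W=W)
a=cv2.imread("pics/scene0.png");b=cv2.imread("pics/side0.png")
print(camera_model("wrist"))
E
```

```text
pics
{'clock': 0.0, 'joints': array([ 2.58623777e-01,  3.85567773e-01,  6.63898009e-03, -5.03196198e-04,
       -1.19400714e+00, -2.58626528e-01]), 'joint_vel': array([-4.91898557e-04,  1.27963846e-03, -5.38732693e-04,  3.71352135e-05,
        7.43891348e-04,  1.19148101e-03]), 'joint_efforts': array([-9.55001960e-04, -3.92286408e+01,  1.88399577e+01,  4.18616563e+00,
       -4.72148502e-03,  8.27910434e-07]), 'position': array([6.24419205e+02, 3.59330153e-02, 2.30219342e+02]), 'ee_rot': array([-0.70703975,  0.70717296,  0.00073999, -0.00080721]), 'contact_force': array([ 0.52657256, -0.83772025,  0.01465672]), 'wrist_torque': array([-0.0520884 , -0.00491072,  0.00110436]), 'grasp_force': 0.0, 'gripper_width': 85.30910569418518}
{'K': array([[327.56266903,   0.        , 277.25236976],
       [  0.        , 327.56266903, 212.99101175],
       [  0.        ,   0.        ,   1.        ]]), 'dist': array([-0.03879758,  0.        ,  0.        ,  0.        ,  0.        ]), 'hand_eye': array([[ 4.23648988e-04, -9.49453416e-01, -3.13907681e-01,
         8.15720026e+01],
       [ 9.99999886e-01,  4.71137732e-04, -7.54183171e-05,
         1.41785264e-02],
       [ 2.19499932e-04, -3.13907613e-01,  9.49453507e-01,
        -1.44313628e+02],
       [ 0.00000000e+00,  0.00000000e+00,  0.00000000e+00,
         1.00000000e+00]])}
```

View pics/scene0.png

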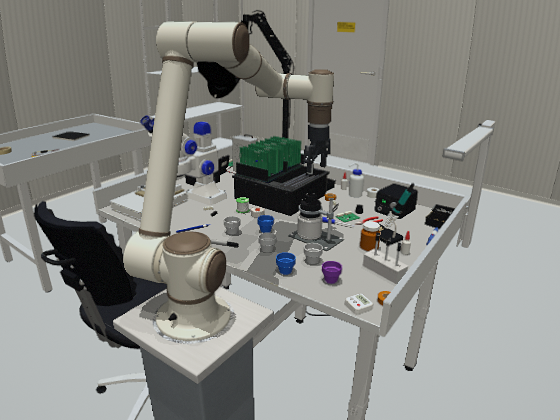

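View pics/side0.png

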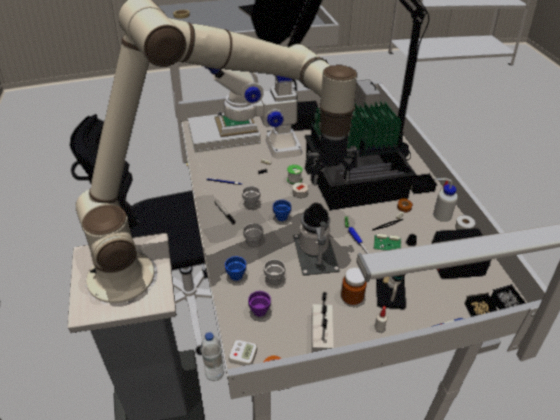

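The scene view shows the canister in mid-bench (310,220), the stand with rods at (385,260) and steel cups at (232,226), (267,242), (313,254). The side view shows the cups at (251,197), (254,234), (274,272), the cap at (316,215) and the stand at (323,325).

Run:
```python
from h import *
z=np.load("pics/side0.npz");p,W=z["p"],z["W"]
for n,(u,v) in dict(cupA=(251,190),cupB=(254,228),cupC=(274,266),blue1=(236,265),blue2=(282,207),purple=(260,300),knob=(316,211),ring=(318,235),post=(321,245),st=(323,328),r1=(324,297),r2=(322,310),r3=(316,322),jar=(354,272),green=(294,170),bott=(381,310)).items():
    print(n,np.round(np.nanmedian(W[v-1:v+2,u-1:u+2].reshape(-1,3),0)))
# top-down map 2mm/px: x 250..900 -> up, y
M=np.zeros((400,400,3),np.uint8)
H=np.full((400,400),-1e9)
for n in("scene0","side0"):
    z=np.load(f"pics/{n}.npz");p,W=z["p"].reshape(-1,3),z["W"].reshape(-1,3)
    ok=np.isfinite(W[:,0])&(W[:,2]<190);p,W=p[ok],W[ok]
    r=(399-(W[:,0]-200)/2).astype(int);c=(200-W[:,1]/2).astype(int)
    for i in np.argsort(W[:,2]):
        if 0<=r[i]<400 and 0<=c[i]<400 and W[i,2]>H[r[i],c[i]]: M[r[i],c[i]]=p[i];H[r[i],c[i]]=W[i,2]
M=cv2.resize(cv2.dilate(M,np.ones((2,2))),(600,600))
a=cv2.resize(cv2.imread("pics/side0.png")[150:360,190:420],None,fx=2.6,fy=2.6,interpolation=cv2.INTER_CUBIC)
cv2.imwrite("pics/map0.png",M);cv2.imwrite("pics/sidecrop0.png",a)
```

```text
cupA [451. 271.  35.]
cupB [423.  83.  35.]
cupC [448. -84.  29.]
blue1 [342. -49.  22.]
blue2 [534. 171.  28.]
purple [ 383. -193.   22.]
knob [586. -20. 161.]
ring [579. -71. 117.]
post [584. -92.  92.]
st [ 505. -370.   91.]
r1 [ 529. -292.  114.]
r2 [ 513. -331.  111.]
r3 [ 505. -316.   46.]
jar [ 642. -210.   91.]
green [618. 330.  48.]
bott [ 672. -341.   74.]
```

View pics/sidecrop0.png

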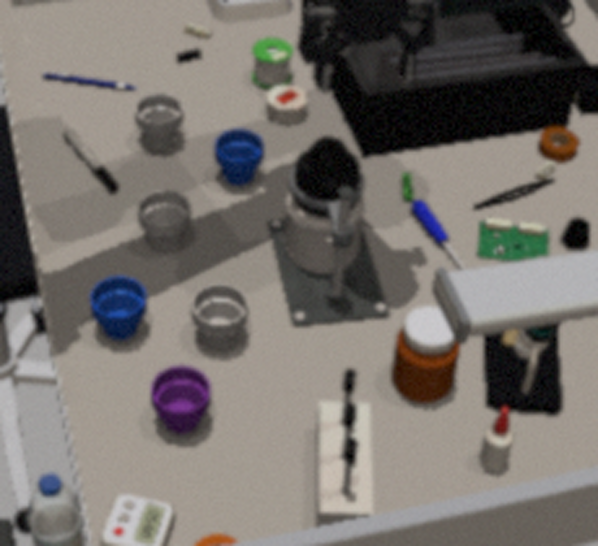

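The crop confirms three black-handled rods in the stand (crop (350,380), (350,413), (350,450)), three steel cups, and the black knob at (325,160). I'll check the wrist view for exact positions.

View pics/wrist0.png

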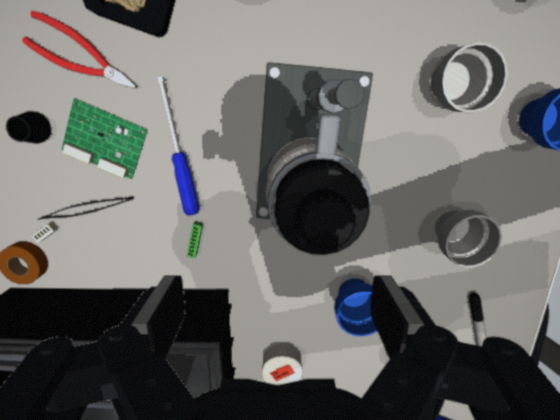

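Run:
```python
from h import *
for n in("wrist0","side0","scene0"):
    z=np.load(f"pics/{n}.npz");p,W=z["p"],z["W"]
    def cl(zl,zh,x0,x1,y0,y1,dark=None):
        m=(W[...,2]>zl)&(W[...,2]<zh)&(W[...,0]>x0)&(W[...,0]<x1)&(W[...,1]>y0)&(W[...,1]<y1)
        if dark: m&=p.max(-1)<dark
        return W[m]
    for nm,a in dict(knobtop=(158,170,530,650,-90,50,80),captop=(130,143,530,650,-90,50,80),posttop=(165,180,530,650,-200,50)).items():
        q=cl(*a)
        if len(q)>5: print(n,nm,len(q),q.min(0).round(),q.max(0).round(),np.median(q,0).round(1))
    q=cl(110,126,440,600,-420,-250,90)
    if len(q)>5:
        for c in ((529,-292),(513,-331),(505,-370)):
            s=q[np.hypot(*(q[:,:2]-c).T)<18]
            if len(s): print(n,"rod",len(s),s.mean(0).round(1),s.min(0).round(),s.max(0).round())
    # plate dark
    m=(W[...,2]>2)&(W[...,2]<10)&(abs(W[...,0]-590)<110)&(abs(W[...,1]+40)<130)&(p.max(-1)<90)
    if m.sum()>50: print(n,"plate",m.sum(),cv2.minAreaRect(W[m][:,:2].astype(np.float32)))
    for c in ((451,271),(423,83),(448,-84)):
        m=(W[...,2]>44)&(W[...,2]<60)&(np.hypot(W[...,0]-c[0],W[...,1]-c[1])<60)
        if m.sum()>10:
            print(n,"cup",m.sum(),cv2.minEnclosingCircle(W[m][:,:2].astype(np.float32)))
```

```text
wrist0 knobtop 2404 [570. -89. 158.] [610.  16. 170.] [590.3  -5.5 164.4]
wrist0 captop 4015 [553. -90. 130.] [626.  33. 143.] [596.1 -17.3 138.5]
wrist0 posttop 1110 [573. -96. 165.] [608.  13. 176.] [584.7 -84.  173. ]
wrist0 plate 5019 ((579.074462890625, -13.707374572753906), (209.49356079101562, 139.3380584716797), 85.09154510498047)
wrist0 cup 969 ((412.56573486328125, 57.28893280029297), 31.72496795654297)
wrist0 cup 1250 ((441.5010986328125, -107.37442779541016), 31.298246383666992)
side0 knobtop 100 [573. -89. 159.] [610.  12. 170.] [589.4  -9.  163.9]
side0 captop 218 [556. -42. 130.] [625.  25. 143.] [582.2 -20.5 137.3]
side0 posttop 50 [575. -96. 165.] [607.   9. 175.] [586.  -52.4 168.2]
side0 rod 20 [ 528.2 -290.6  119. ] [ 523. -295.  111.] [ 534. -282.  125.]
side0 rod 20 [ 516.1 -331.3  117.9] [ 512. -334.  111.] [ 521. -323.  125.]
side0 rod 26 [ 504.1 -371.4  119.2] [ 499. -376.  111.] [ 508. -363.  126.]
side0 plate 741 ((560.4529418945312, -26.321502685546875), (186.21246337890625, 177.97044372558594), 83.90913391113281)
side0 cup 82 ((444.8524169921875, 242.1989
[... 274 characters left out ...]
8. -39. 130.] [622.  29. 143.] [569.8 -13.9 137.3]
scene0 posttop 21 [573. -95. 165.] [598.   7. 174.] [579.1 -82.  169.9]
scene0 rod 17 [ 524.5 -286.9  117.9] [ 519. -293.  112.] [ 531. -281.  124.]
scene0 rod 18 [ 512.8 -328.3  118.5] [ 507. -332.  111.] [ 519. -324.  125.]
scene0 rod 15 [ 499.7 -367.7  118.8] [ 495. -372.  113.] [ 508. -364.  124.]
scene0 plate 211 ((570.4929809570312, -19.43413543701172), (129.23171997070312, 218.71864318847656), 12.649723052978516)
scene0 cup 77 ((442.97210693359375, 243.25039672851562), 35.24768829345703)
scene0 cup 102 ((411.258056640625, 59.62309265136719), 34.70728302001953)
scene0 cup 104 ((439.6164855957031, -104.6810073852539), 34.21779251098633)
```

The wrist view shows the black cap with knob at (325,215), the post head at (345,93), plus cups at (470,77) and (468,237). The swing will move the cap clockwise from over the neck.

```bash
cat >> h.py <<'E'
def circ(q):
    q=np.asarray(q,float);A=np.c_[2*q,np.ones(len(q))];s=np.linalg.lstsq(A,(q**2).sum(1),rcond=None)[0]
    return s[:2],np.sqrt(s[2]+s[0]**2+s[1]**2)
def mask(W,zl,zh,c,r):
    return (W[...,2]>zl)&(W[...,2]<zh)&(np.hypot(W[...,0]-c[0],W[...,1]-c[1])<r)
E
python3 - <<'E'
from h import *
z=np.load("pics/wrist0.npz");p,W=z["p"],z["W"]
q=W[mask(W,159,170,(590,-5),28)];print("knob",len(q),cv2.minEnclosingCircle(q[:,:2].astype(np.float32)),np.median(q,0))
q=W[mask(W,165,185,(584,-90),25)];print("post",len(q),cv2.minEnclosingCircle(q[:,:2].astype(np.float32)),np.median(q,0))
q=W[mask(W,133,143,(590,-5),45)];print("cap",cv2.minEnclosingCircle(q[:,:2].astype(np.float32)))
E
```

```text
knob 2373 ((589.403076171875, -4.134704113006592), 20.39229393005371) [590.24236234  -5.3713884  164.36950946]
post 682 ((582.6762084960938, -88.3110580444336), 8.484875679016113) [582.93418684 -88.42207237 173.61697121]
cap ((590.0477294921875, -3.9350366592407227), 36.80375289916992)
```

```bash
python3 -m handwheel '[[0.0042,0.035,0.03,0,0,0,1],[0.0042,0.035,0.06,0,0,0,1],[0.0042,0.035,0.089,0,0,0,1],[0.0042,0.035,0.089,0,0,0,1],[0.0042,0.035,0.089,0,0,0,-1],[0.0042,0.035,0.089,0,0,0,-1],[0.0042,0.035,0.089,0,0,0,-1],[0.0042,0.035,0.089,0,0,0,-1],[0.0042,0.035,0.089,0,0,0,-1]]'
```

```text
clock: 1.27
position: [590.7, -3.9, 143.7]
ee_rot: [0.707, -0.707, 0.001, -0.001]
contact_force: [-1.5, 1.2, 6.1]
gripper_width: 38.0
grasp_force: 59.9
```

```bash
python3 -m handwheel '[[0,0,0,0,0,-0.18,-1],[0,0,0,0,0,-0.36,-1],[0,0,0,0,0,-0.54,-1],[0,0,0,0,0,-0.72,-1],[0,0,0,0,0,-0.9,-1],[0,0,0,0,0,-1.08,-1],[0,0,0,0,0,-1.2,-1],[0,0,0,0,0,-1.24,-1],[0,0,0,0,0,-1.24,-1]]'; python3 -c "
from bench import *
s=read_state();print(s['wrist_torque'],s['joints'],s['position'],s['ee_rot'])"
```

```text
clock: 2.4
position: [592.2, -3.4, 143.7]
ee_rot: [0.986, -0.165, 0.003, -0.001]
contact_force: [2.7, 2.5, 4.2]
gripper_width: 37.8
grasp_force: 60.8
[ 0.96307622 -0.95563822 -0.01447871] [ 2.67619553e-01  4.01836829e-01 -2.01070513e-01  3.20648019e-04
 -9.61801603e-01  9.72340002e-01] [592.19157697  -3.40234584 143.67282917] [ 0.98636    -0.16457419  0.00281804 -0.00115761]
```

```bash
python3 -m handwheel '[[0,0,-0.008,0,0,0,-1],[0,0,-0.016,0,0,0,-1],[0,0,-0.024,0,0,0,-1],[0,0,-0.032,0,0,0,-1],[0,0,-0.04,0,0,0,-1],[0,0,-0.046,0,0,0,-1],[0,0,-0.048,0,0,0,-1],[0,0,-0.048,0,0,0,-1]]'
python3 - <<'E'
from h import *
s=read_state();print(s["position"],s["ee_rot"],s["contact_force"])
# waypoints: cap swings clockwise about post
post=np.array([582.8,-88.4]);c=np.array([589.6,-4.2]);r=c-post
Rw=R.from_quat(s["ee_rot"]).as_matrix()
for th in np.arange(1,12)*0.175:
    v=np.array([[np.cos(th),np.sin(th)],[-np.sin(th),np.cos(th)]])@r+post-c
    t=Rw.T@np.r_[v,0];print(round(th,3),(t/1000).round(4))
E
```

```text
clock: 3.4
position: [591.5, -3.6, 188.8]
ee_rot: [0.986, -0.165, 0.001, -0.001]
contact_force: [7.6, 0.7, -6.2]
gripper_width: 38.0
grasp_force: 61.2
[591.48464599  -3.57348314 188.7844359 ] [ 0.98627789 -0.16508498  0.00130818 -0.00107427] [ 7.64978652  0.72350956 -6.16422688]
0.175 [ 0.0146 -0.0024  0.    ]
0.35 [ 0.0293 -0.0022  0.0001]
0.525 [0.0438 0.0005 0.0001]
0.7 [0.0576 0.0057 0.0001]
0.875 [0.0703 0.0133 0.0001]
1.05 [0.0815 0.0229 0.0001]
1.225 [0.0909 0.0343 0.0001]
1.4 [0.0981 0.0472 0.0001]
1.575 [1.029e-01 6.120e-02 1.000e-04]
1.75 [0.1052 0.0758 0.    ]
1.925 [0.105  0.0905 0.    ]
```

```bash
python3 -m handwheel '[[0.0146,-0.0024,0,0,0,0.175,-1],[0.0293,-0.0022,0,0,0,0.35,-1],[0.0438,0.0005,0,0,0,0.525,-1],[0.0576,0.0057,0,0,0,0.7,-1],[0.0703,0.0133,0,0,0,0.875,-1],[0.0815,0.0229,0,0,0,1.05,-1],[0.0909,0.0343,0,0,0,1.225,-1],[0.0981,0.0472,0,0,0,1.4,-1],[0.1029,0.0612,0,0,0,1.575,-1],[0.1029,0.0612,0,0,0,1.575,-1]]'; python3 -m handwheel '[[0.0146,-0.0024,0,0,0,0.175,-1],[0.0293,-0.0022,0,0,0,0.35,-1],[0.0293,-0.0022,0,0,0,0.35,-1],[0.0293,-0.0022,0,0,0,0.35,1],[0.0293,-0.0022,0,0,0,0.35,1],[0.0293,-0.0022,0,0,0,0.35,1]]'
python3 - <<'E'
from h import *
s=read_state();print(s["position"],s["contact_force"],s["joints"])
p,W,st=look("wrist","w1");np.savez("pics/w1.npz",p=p,W=W)
p,W,st=look("side","s1");np.savez("pics/s1.npz",p=p,W=W)
E
```

```text
clock: 4.65
position: [666.5, -96.3, 188.6]
ee_rot: [-0.579, 0.815, 0.001, -0.001]
contact_force: [0.3, 0.2, -3.9]
gripper_width: 37.9
grasp_force: 61.6
clock: 5.4
position: [660.1, -123.5, 191.0]
ee_rot: [-0.429, 0.903, -0.0, 0.0]
contact_force: [-0.6, 0.7, 1.1]
gripper_width: 85.5
grasp_force: 0.0
[ 660.09483945 -123.50427297  190.97457854] [-0.60951614  0.65713471  1.12574511] [ 5.53820277e-02  4.90510013e-01  7.50359771e-02  1.96944324e-04
 -1.15462521e+00 -7.38809112e-01]
```

View pics/w1.png

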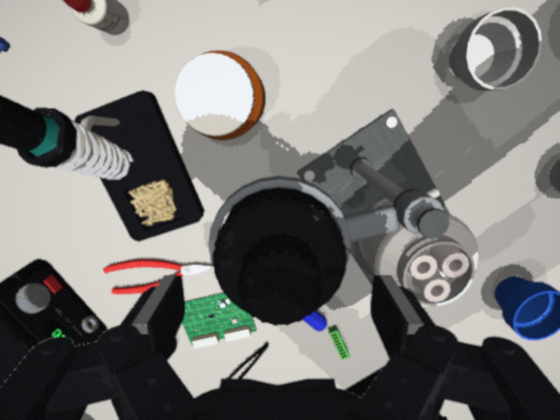

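The cap is swung aside and the three tube mouths are visible at (422,266), (455,263), (438,290). I'll measure the stand and the right-hand rail, and work out the shift.

```bash
cat >> h.py <<'E'
def plan(xyz,ang=None,s=None):
    "shift in tool axes (m) and wz to TCP xyz with tool x axis at world angle ang (deg)"
    s=s or read_state();M=R.from_quat(s["ee_rot"]).as_matrix()
    t=M.T@(np.array(xyz)-s["position"])/1000
    w=0
    if ang is not None:
        a=np.degrees(np.arctan2(M[1,0],M[0,0]));w=-np.radians((ang-a+180)%360-180)
    # residual tilt: rotation in tool axes that makes z point down
    tz=M.T@np.array([0,0,-1.]);k=np.cross([0,0,1],tz)
    print("shift",t.round(4),"wz",round(w,3),"tilt",k.round(4),"row steps",int(np.ceil(max(np.linalg.norm(t)/.0625,abs(w)/.186))),"pos",s["position"].round(1))
E
python3 - <<'E'
from h import *
z=np.load("pics/s1.npz");p,W=z["p"],z["W"]
for u,v in((480,245),(370,262),(440,235),(400,350),(320,362),(240,375),(500,328)): print((u,v),W[v,u].round())
z=np.load("pics/w1.npz");p,W=z["p"],z["W"]
for u,v in((422,266),(455,263),(438,290)): print((u,v),np.nanmax(W[v-8:v+9,u-8:u+9].reshape(-1,3),0).round())
q=W[mask(W,96,106,(590,-4),35)];print("rim",cv2.minEnclosingCircle(q[:,:2].astype(np.float32)))
plan((513,-320,250),-105)
E
```

```text
(480, 245) [ 781. -475.  417.]
(370, 262) [ 540. -473.  426.]
(440, 235) [ 944. -131.   90.]
(400, 350) [ 687. -445.   39.]
(320, 362) [ 477. -441.   59.]
(240, 375) [ 283. -444.   79.]
(500, 328) [ 987. -445.   25.]
(422, 266) [605.  -9. 103.]
(455, 263) [583.   6. 103.]
(438, 290) [606.  23. 103.]
rim ((589.32080078125, -5.517519950866699), 31.399860382080078)
shift [ 0.2451 -0.0102 -0.0593] wz -0.422 tilt [-0.0004  0.0003  0.    ] row steps 5 pos [ 660.  -123.6  190.8]
```

Run:
```python
from h import *
for n in("side0","scene0","s1"):
    z=np.load(f"pics/{n}.npz");W=z["W"]
    m=(W[...,2]>250)&(W[...,2]<520)&(W[...,1]<-380)&(W[...,1]>-800)&(W[...,0]>300)&(W[...,0]<1100)
    q=W[m];print(n,len(q),np.percentile(q,[0,2,50,98,100],axis=0).round())
```

```text
side0 5111 [[ 520. -505.  250.]
 [ 523. -503.  398.]
 [ 724. -483.  417.]
 [ 984. -451.  428.]
 [1056. -446.  432.]]
scene0 1153 [[ 513. -501.  250.]
 [ 518. -500.  260.]
 [ 790. -478.  414.]
 [1084. -448.  427.]
 [1099. -441.  430.]]
s1 5114 [[ 520. -505.  250.]
 [ 523. -503.  397.]
 [ 723. -483.  417.]
 [ 984. -451.  428.]
 [1057. -448.  432.]]
```

```bash
cat >> h.py <<'E'
def ray(name,uv,zp,st):
    m=camera_model(name);n=cv2.undistortPoints(np.array([[uv]],float),np.array(m["K"]),np.array(m["dist"]))[0,0]
    H=np.array(m["hand_eye"]);M=R.from_quat(st["ee_rot"]).as_matrix()
    o=M@H[:3,3]+st["position"];d=M@H[:3,:3]@np.r_[n,1];return o+d*(zp-o[2])/d[2]
E
python3 - <<'E'
from h import *
s=read_state()
for uv in((422,266),(455,263),(438,290)):
    q=ray("wrist",uv,100,s)-[589.5,-4.8,0];print(q.round(1),np.hypot(*q[:2]).round(1),np.degrees(np.arctan2(q[1],q[0])).round())
a=cv2.imread("pics/w1.png")[225:325,370:490];cv2.imwrite("pics/w1c.png",cv2.resize(a,None,fx=5,fy=5,interpolation=cv2.INTER_CUBIC))
plan((513,-320,250),90)
plan((589.5,-4.8,250),90)
E
```

```text
[  6.7 -13.5 100. ] 15.0 -64.0
[-15.6   1.5 100. ] 15.7 175.0
[  7.8  14.4 100. ] 16.4 62.0
shift [ 0.2451 -0.0102 -0.0593] wz 2.458 tilt [-0.0004  0.0003  0.    ] row steps 14 pos [ 660.  -123.6  190.8]
shift [-0.0475  0.1297 -0.0593] wz 2.458 tilt [-0.0004  0.0003  0.    ] row steps 14 pos [ 660.  -123.6  190.8]
```

View pics/w1c.png

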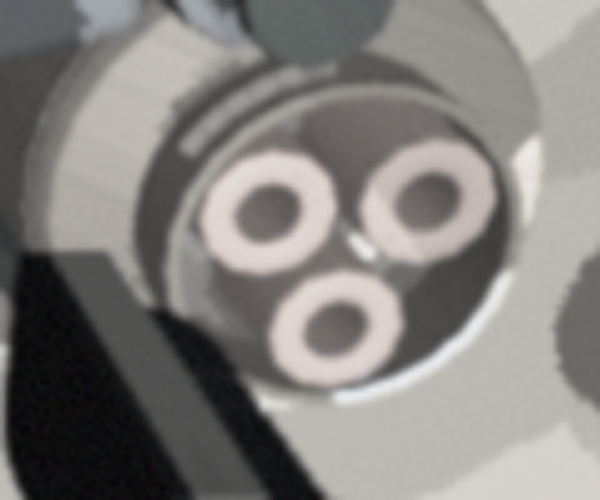

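```bash
python3 -m handwheel '[[0,0,-0.03,0,0,0.18,1],[0,0,-0.0593,0,0,0.36,1],[0.05,-0.002,-0.0593,0,0,0.54,1],[0.1,-0.004,-0.0593,0,0,0.72,1],[0.15,-0.006,-0.0593,0,0,0.9,1],[0.2,-0.008,-0.0593,0,0,1.08,1],[0.245,-0.01,-0.0593,0,0,1.26,1],[0.245,-0.01,-0.0593,0,0,1.44,1],[0.245,-0.01,-0.0593,0,0,1.62,1],[0.245,-0.01,-0.0593,0,0,1.8,1]]'; python3 -m handwheel '[[0,0,0,0,0,0.17,1],[0,0,0,0,0,0.34,1],[0,0,0,0,0,0.5,1],[0,0,0,0,0,0.658,1],[0,0,0,0,0,0.658,1],[0,0,0,0,0,0.658,1]]'
python3 - <<'E'
from h import *
p,W,s=look("wrist","w2");np.savez("pics/w2.npz",p=p,W=W)
print(s["joints"])
for c in((526,-289),(514,-330),(502,-370)):
    q=W[mask(W,114,130,c,16)]
    if len(q): print(len(q),cv2.minEnclosingCircle(q[:,:2].astype(np.float32)),np.median(q,0).round(1))
E
```

```text
clock: 6.75
position: [512.4, -320.1, 249.9]
ee_rot: [0.444, 0.896, 0.0, 0.0]
contact_force: [1.0, -0.1, -0.3]
gripper_width: 85.2
grasp_force: 0.0
clock: 7.5
position: [512.6, -319.9, 249.7]
ee_rot: [0.707, 0.707, 0.0, 0.0]
contact_force: [-0.3, 0.2, -0.5]
gripper_width: 85.5
grasp_force: 0.0
[-2.90270196e-01  3.37472189e-01 -1.65236954e-02 -1.45296015e-05
 -1.21667165e+00 -2.85031317e+00]
179 ((528.836181640625, -288.9077453613281), 6.126059532165527) [ 528.7 -288.1  124.4]
177 ((517.1918334960938, -328.07940673828125), 6.175910949707031) [ 516.9 -326.9  123.9]
174 ((505.560791015625, -368.3817443847656), 6.128723621368408) [ 505.3 -366.5  124. ]
```

View pics/w2.png

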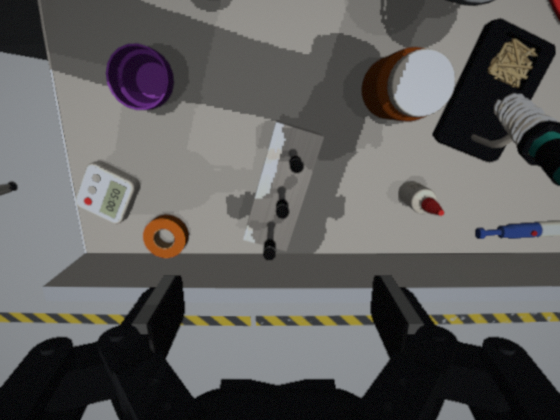

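Three black handles show at (296,163), (282,208), (270,249), with the jar and bottle clear of the stand. I'll pick the first one.

```bash
python3 -m handwheel '[[0.031,0.0162,0.04,0,0,0,1],[0.031,0.0162,0.08,0,0,0,1],[0.031,0.0162,0.12,0,0,0,1],[0.031,0.0162,0.149,0,0,0,1],[0.031,0.0162,0.149,0,0,0,1],[0.031,0.0162,0.149,0,0,0,-1],[0.031,0.0162,0.149,0,0,0,-1],[0.031,0.0162,0.149,0,0,0,-1],[0.031,0.0162,0.149,0,0,0,-1],[0.031,0.0162,0.149,0,0,0,-1]]'; python3 -m handwheel '[[0,0,0,0,0,0,-1],[0,0,-0.04,0,0,0,-1],[0,0,-0.08,0,0,0,-1],[0,0,-0.12,0,0,0,-1],[0,0,-0.15,0,0,0,-1],[0,0,-0.15,0,0,0,-1]]'
python3 - <<'E'
from h import *
s=read_state();print(s["joints"]);plan((589.5,-4.6,250),175.4)
E
```

```text
clock: 8.8
position: [529.3, -289.1, 101.3]
ee_rot: [0.708, 0.707, 0.0, 0.001]
contact_force: [0.0, -0.4, 0.9]
gripper_width: 9.6
grasp_force: 58.5
clock: 9.55
position: [529.8, -289.3, 253.1]
ee_rot: [0.708, 0.707, 0.001, 0.002]
contact_force: [-0.6, 0.5, -1.7]
gripper_width: 9.6
grasp_force: 59.0
[-2.31683561e-01  3.31876338e-01 -1.63091016e-02  3.38792587e-04
 -1.21742819e+00 -2.91130597e+00]
shift [0.2848 0.0593 0.003 ] wz -1.492 tilt [ 0.005   0.0015 -0.    ] row steps 9 pos [ 529.8 -289.3  253.1]
```

```bash
python3 -m handwheel '[[0,0,-0.03,0,0,-0.16,-1],[0.055,0.009,-0.03,0,0,-0.33,-1],[0.11,0.018,-0.03,0,0,-0.5,-1],[0.165,0.027,-0.03,0,0,-0.67,-1],[0.22,0.035,-0.03,0,0,-0.84,-1],[0.27,0.042,-0.03,0,0,-1.01,-1],[0.286,0.0447,-0.03,0,0,-1.18,-1],[0.286,0.0447,-0.03,0,0,-1.35,-1],[0.286,0.0447,-0.03,0,0,-1.492,-1],[0.286,0.0447,-0.03,0,0,-1.492,-1]]'
python3 - <<'E'
from h import *
p,W,s=look("wrist","w3");np.savez("pics/w3.npz",p=p,W=W)
print(s["joints"],s["position"],s["ee_rot"])
E
```

```text
clock: 10.8
position: [573.2, -2.9, 278.8]
ee_rot: [0.041, 0.999, -0.0, -0.002]
contact_force: [-0.1, 0.3, 0.2]
gripper_width: 9.5
grasp_force: 59.0
[ 2.77081941e-01  2.68537661e-01 -4.14330540e-02 -6.76996338e-04
 -1.26408386e+00 -1.92955154e+00] [573.23594632  -2.91009794 278.7905822 ] [ 4.09278731e-02  9.99160723e-01 -2.02876462e-04 -1.64830516e-03]
```

View pics/w3.png

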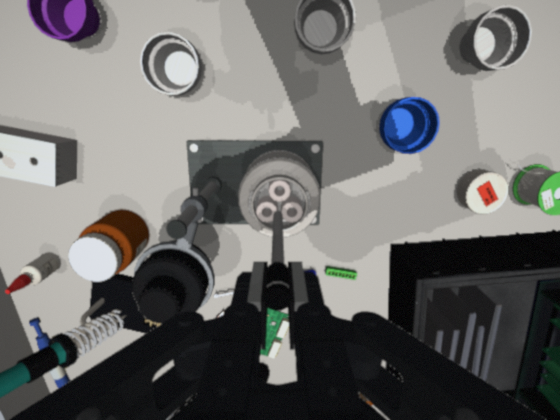

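The rod hangs from the fingers with its tip near (277,207). The tube mouths are at (280,190), (267,211), (291,211), and three steel cups are visible at the top, with none elsewhere.

```bash
cat >> h.py <<'E'
def tubes(p,W,s,zr=100,c0=(589.5,-4.6)):
    # tube faces are pale pink; holes are dark: centre via contour ellipse of pale blobs
    m=mask(W,90,112,c0,30)&(p.min(-1)>125)
    n,l,st,ce=cv2.connectedComponentsWithStats(m.astype(np.uint8))
    out=[]
    for i in range(1,n):
        if st[i,4]>15:
            pts=np.argwhere(l==i)[:,::-1].astype(np.float32)
            (u,v),_=cv2.minEnclosingCircle(pts);out.append((st[i,4],(round(u,1),round(v,1)),ray("wrist",(u,v),zr,s).round(1)))
    return out
def shaft(W,s,r=15,lo=100,hi=12):
    z0=s["position"][2];q=W[mask(W,z0-lo,z0-hi,s["position"][:2],r)]
    return q
E
python3 - <<'E'
from h import *
z=np.load("pics/w3.npz");p,W=z["p"],z["W"];s=read_state()
for t in tubes(p,W,s):print(t)
q=shaft(W,s)
for a in range(180,275,10):
    k=q[(q[:,2]>a)&(q[:,2]<a+10)]
    if len(k):print(a,len(k),k[:,:2].mean(0).round(1),k[:,:2].min(0).round(1),k[:,:2].max(0).round(1))
cr=cv2.resize(p[150:290,200:360],None,fx=5,fy=4.2,interpolation=cv2.INTER_CUBIC);cv2.imwrite("pics/w3c.png",cr)
E
```

```text
(np.int32(512), (277.7, 202.3), array([587.7,  -4.7, 100. ]))
(np.int32(220), (266.1, 210.9), array([595.9, -17.5, 100. ]))
(np.int32(228), (291.5, 211.5), array([598.7,   8.7, 100. ]))
(np.int32(41), (292.0, 225.5), array([614.2,   8.2, 100. ]))
180 11 [568.5  -3. ] [567.8  -5.9] [570.7  -0. ]
190 44 [568.7  -3.2] [567.5  -6.8] [570.6  -0. ]
200 45 [568.6  -3.3] [567.4  -6.6] [ 5.703e+02 -2.000e-01]
210 48 [568.6  -3.3] [567.6  -6.5] [ 5.7e+02 -3.0e-01]
220 59 [568.6  -3.1] [567.6  -6.3] [571.8   0. ]
230 68 [568.8  -3.2] [567.7  -6.8] [571.2   0. ]
240 78 [568.9  -3.3] [568.   -6.8] [ 5.707e+02 -1.000e-01]
250 84 [568.9  -3.2] [567.9  -6.6] [ 5.706e+02 -2.000e-01]
260 73 [568.9  -3.2] [567.6  -6.9] [571.8   0. ]
```

View pics/w3c.png

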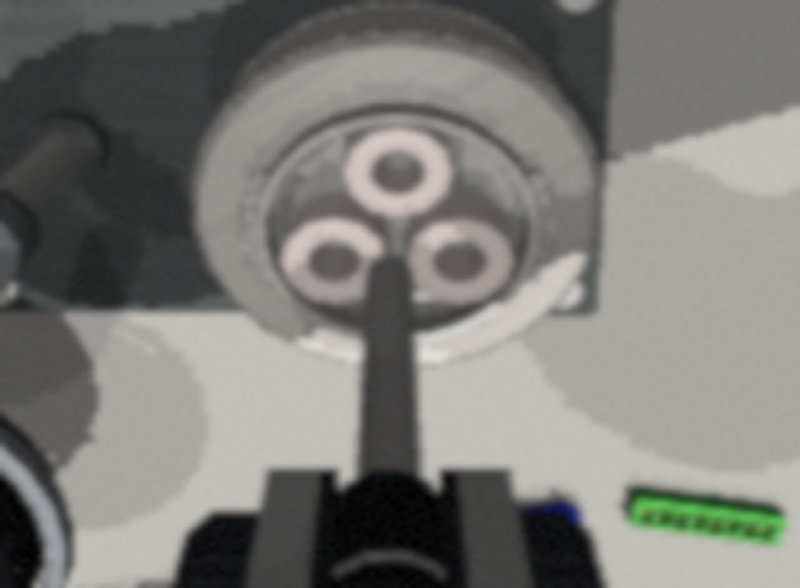

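The zoom shows the mouths at crop (398,171), (333,262), (458,258), and the shaft is vertical.

Run:
```python
from h import *
s=read_state()
P=[ray("wrist",(200+u/5,150+v/4.2),100,s)[:2] for u,v in((398,171),(333,262),(458,258))]
for a in P:print(a.round(1))
print([np.linalg.norm(P[i]-P[i-1]).round(1) for i in range(3)],np.mean(P,0).round(1))
```

```text
[575.6  -1.8]
[597.6 -17.1]
[598.7   8.8]
[np.float64(25.4), np.float64(26.8), np.float64(26.0)] [590.6  -3.4]
```

```bash
python3 -m handwheel '[[-0.0042,0.0013,0.02,0,0,0,-1],[-0.0042,0.0013,0.045,0,0,0,-1],[-0.0042,0.0013,0.07,0,0,0,-1],[-0.0042,0.0013,0.074,0,0,0,-1],[-0.0042,0.0013,0.074,0,0,0,-1]]'
cat >> h.py <<'E'
def chk(name,zoom=None,crop=(120,300,180,380)):
    p,W,s=look("wrist",name);np.savez(f"pics/{name}.npz",p=p,W=W)
    q=shaft(W,s);z0=s["position"][2]
    for a in np.arange(z0-100,z0-10,15):
        k=q[(q[:,2]>a)&(q[:,2]<a+15)]
        if len(k):print("shaft",a.round(),len(k),k[:,:2].mean(0).round(1),k[:,:2].min(0).round(1),k[:,:2].max(0).round(1))
    r0,r1,c0,c1=crop
    cv2.imwrite(f"pics/{name}c.png",cv2.resize(p[r0:r1,c0:c1],None,fx=4,fy=4*0.8,interpolation=cv2.INTER_CUBIC))
    return p,W,s
E
python3 - <<'E'
from h import *
chk("w4",crop=(150,290,200,360))
E
```

```text
clock: 11.48
position: [578.5, -2.2, 206.8]
ee_rot: [0.04, 0.999, -0.0, 0.0]
contact_force: [0.1, 0.0, -0.0]
gripper_width: 9.8
grasp_force: 58.9
shaft 107.0 29 [574.2  -2.5] [573.2  -6.1] [576.4   0.7]
shaft 122.0 65 [574.2  -2.6] [573.2  -6. ] [576.    0.6]
shaft 137.0 76 [574.1  -2.5] [573.1  -5.8] [5.755e+02 5.000e-01]
shaft 152.0 96 [574.2  -2.5] [573.   -6.2] [576.8   0.7]
shaft 167.0 118 [574.2  -2.5] [572.9  -6.1] [576.3   0.7]
shaft 182.0 122 [574.2  -2.6] [572.9  -6.2] [577.    0.7]
```

View pics/w4c.png

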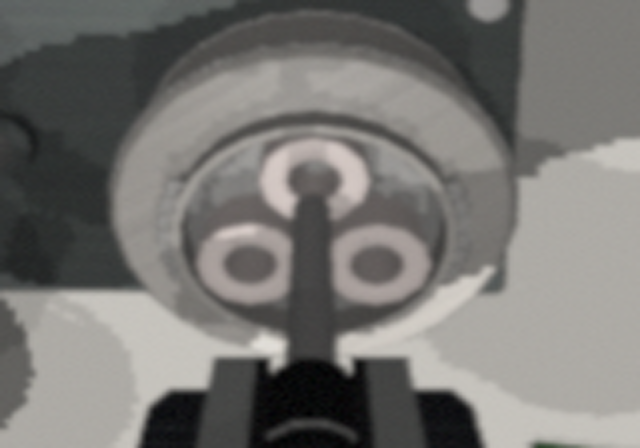

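The zoom shows the shaft ending at about (312,195), just short of the target mouth at (314,178).

Run:
```python
from h import *
s=read_state()
P=[ray("wrist",(200+u/4,150+v/3.2),100,s)[:2] for u,v in((314,178),(250,263),(380,265))]
for a in P:print(a.round(1))
print([np.linalg.norm(P[i]-P[i-1]).round(1) for i in range(3)],np.mean(P,0).round(1))
```

```text
[575.6  -1.7]
[597.4 -16.7]
[600.1  10. ]
[np.float64(27.2), np.float64(26.5), np.float64(26.9)] [591.   -2.8]
```

```bash
python3 -m handwheel '[[0.0012,0.0005,0,0,0,0,-1],[0.0012,0.0005,0.01,0,0,0,-1],[0.0012,0.0005,0.02,0,0,0,-1],[0.0012,0.0005,0.026,0,0,0,-1],[0.0012,0.0005,0.026,0,0,0,-1]]'
```

```text
clock: 12.15
position: [576.7, -1.6, 179.7]
ee_rot: [0.04, 0.999, -0.0, -0.001]
contact_force: [0.3, 0.2, -0.8]
gripper_width: 9.6
grasp_force: 58.9
```

```bash
python3 -m handwheel '[[0,0,0.015,0,0,0,-1],[0,0,0.03,0,0,0,-1],[0,0,0.045,0,0,0,-1],[0,0,0.06,0,0,0,-1],[0,0,0.07,0,0,0,-1],[0,0,0.073,0,0,0,-1],[0,0,0.074,0,0,0,-1]]'
```

```text
clock: 13.02
position: [577.4, -1.4, 106.7]
ee_rot: [0.04, 0.999, -0.0, 0.0]
contact_force: [0.4, 0.6, -0.8]
gripper_width: 9.8
grasp_force: 59.0
```

```bash
python3 -m handwheel '[[0,0,0.001,0,0,0,-0.4],[0,0,0.001,0,0,0,-0.4],[0,0,0.001,0,0,0,-0.4],[0,0,-0.04,0,0,0,-0.4],[0,0,-0.09,0,0,0,0],[0,0,-0.145,0,0,0,1],[0,0,-0.145,0,0,0,1]]'
python3 - <<'E'
from h import *
p,W,s=look("wrist","w5");np.savez("pics/w5.npz",p=p,W=W)
q=W[mask(W,118,140,(575.7,-2),9)];print(len(q),np.median(q,0).round(1),cv2.minEnclosingCircle(q[:,:2].astype(np.float32)))
plan((517.2,-328.1,250),90)
E
```

```text
clock: 13.9
position: [579.7, -1.2, 257.5]
ee_rot: [0.04, 0.999, 0.001, 0.006]
contact_force: [0.5, 0.7, -0.4]
gripper_width: 77.2
grasp_force: 0.0
169 [574.2  -1.8 127.2] ((575.1322631835938, -2.048743963241577), 6.020110130310059)
shift [ 0.0344 -0.3307  0.0034] wz 1.491 tilt [ 0.0021  0.0054 -0.    ] row steps 9 pos [578.   -1.2 254.3]
```

```bash
python3 -m handwheel '[[0.005,-0.05,0,0,0,0.16,1],[0.01,-0.1,0,0,0,0.33,1],[0.015,-0.15,0,0,0,0.5,1],[0.02,-0.2,0,0,0,0.67,1],[0.025,-0.25,0,0,0,0.84,1],[0.03,-0.3,0,0,0,1.01,1],[0.0344,-0.3307,0,0,0,1.18,1],[0.0344,-0.3307,0,0,0,1.35,1],[0.0344,-0.3307,0,0,0,1.491,1],[0.0344,-0.3307,0,0,0,1.491,1]]'
python3 - <<'E'
from h import *
plan((517.2,-328.1,100.5),90)
E
```

```text
clock: 15.2
position: [515.6, -328.2, 249.9]
ee_rot: [0.707, 0.707, -0.001, -0.001]
contact_force: [-0.1, -0.1, -0.0]
gripper_width: 85.3
grasp_force: 0.0
shift [-1.000e-04  2.000e-03  1.493e-01] wz 0.001 tilt [-0.0029 -0.0013  0.    ] row steps 3 pos [ 515.6 -328.2  249.9]
```

```bash
python3 -m handwheel '[[0,0.0017,0.04,0,0,0,1],[0,0.0017,0.08,0,0,0,1],[0,0.0017,0.12,0,0,0,1],[0,0.0017,0.149,0,0,0,1],[0,0.0017,0.149,0,0,0,1],[0,0.0017,0.149,0,0,0,-1],[0,0.0017,0.149,0,0,0,-1],[0,0.0017,0.149,0,0,0,-1],[0,0.0017,0.149,0,0,0,-1],[0,0.0017,0.149,0,0,0,-1]]'; python3 -m handwheel '[[0,0,0,0,0,0,-1],[0,0,-0.04,0,0,0,-1],[0,0,-0.08,0,0,0,-1],[0,0,-0.12,0,0,0,-1],[0,0,-0.16,0,0,0,-1],[0,0,-0.18,0,0,0,-1],[0,0,-0.18,0,0,0,-1]]'
python3 - <<'E'
from h import *
s=read_state();print(s["joints"]);plan((599,-16.9,280),115.4)
E
```

```text
clock: 16.45
position: [518.3, -328.6, 103.3]
ee_rot: [0.707, 0.707, 0.0, 0.001]
contact_force: [-0.0, -0.6, 2.5]
gripper_width: 9.5
grasp_force: 58.5
clock: 17.32
position: [518.5, -328.5, 283.9]
ee_rot: [0.707, 0.707, 0.001, 0.001]
contact_force: [-0.3, 0.2, -1.1]
gripper_width: 9.3
grasp_force: 58.8
[-3.01348252e-01  3.34015695e-01  6.37456065e-02 -1.27477215e-04
 -1.29731070e+00 -2.84062225e+00]
shift [0.3116 0.0803 0.0039] wz -0.444 tilt [ 0.0031  0.0008 -0.    ] row steps 6 pos [ 518.5 -328.5  283.9]
```

```bash
python3 -m handwheel '[[0.055,0,0,0,0,-0.1,-1],[0.11,0.005,0,0,0,-0.2,-1],[0.165,0.01,0,0,0,-0.3,-1],[0.22,0.015,0,0,0,-0.4,-1],[0.275,0.02,0,0,0,-0.444,-1],[0.3,0.05,0,0,0,-0.444,-1],[0.3116,0.0803,0,0,0,-0.444,-1],[0.3116,0.0803,0,0,0,-0.444,-1]]'
python3 - <<'E'
from h import *
p,W,s=chk("w6");print(s["joints"][5],s["position"])
for t in tubes(p,W,s):print(t)
q=W[mask(W,118,140,(575.7,-2),12)];print(len(q),cv2.minEnclosingCircle(q[:,:2].astype(np.float32)))
E
```

```text
clock: 18.32
position: [598.9, -15.6, 279.3]
ee_rot: [0.534, 0.846, -0.001, -0.002]
contact_force: [-0.6, -0.3, -1.2]
gripper_width: 9.6
grasp_force: 58.8
shaft 179.0 35 [597.  -13.3] [594.7 -16.1] [601.5 -12. ]
shaft 194.0 65 [597.3 -13.4] [594.7 -16.3] [601.1 -12.1]
shaft 209.0 77 [597.3 -13.2] [594.8 -15.7] [600.8 -12. ]
shaft 224.0 95 [597.2 -13.4] [594.9 -16.9] [601.6 -11.8]
shaft 239.0 117 [597.5 -13.4] [595.  -16.3] [601.4 -11.8]
shaft 254.0 127 [597.4 -13.4] [595.  -17.5] [600.9 -12. ]
-2.940179045212119 [598.9107019  -15.55645722 279.28622788]
(np.int32(107), (261.9, 165.1), array([574.1,  -1.8, 100. ]))
(np.int32(172), (288.9, 165.3), array([598.4,   9.7, 100. ]))
(np.int32(211), (275.4, 188.0), array([596.3, -17.1, 100. ]))
150 ((576.5914916992188, -2.064798355102539), 6.061958312988281)
```

View pics/w6c.png

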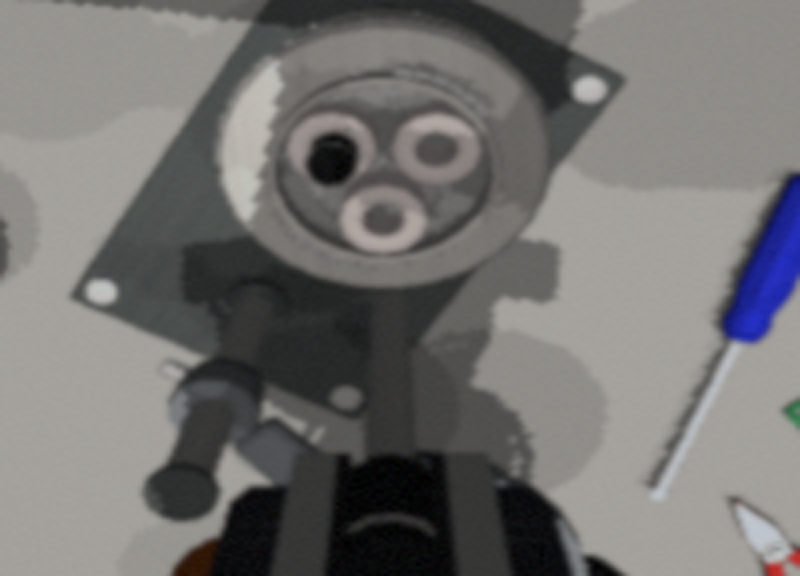

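The first rod sits home at crop (332,157). Target mouth is at (384,218).

```bash
python3 -m handwheel '[[-0.0001,-0.0023,0.02,0,0,0,-1],[-0.0001,-0.0023,0.045,0,0,0,-1],[-0.0001,-0.0023,0.07,0,0,0,-1],[-0.0001,-0.0023,0.074,0,0,0,-1],[-0.0001,-0.0023,0.074,0,0,0,-1]]'
python3 - <<'E'
from h import *
p,W,s=chk("w7");print(s["position"])
for t in tubes(p,W,s):print(t)
E
```

```text
clock: 19.0
position: [596.2, -18.3, 208.9]
ee_rot: [0.534, 0.845, -0.0, 0.0]
contact_force: [0.6, 0.5, -0.4]
gripper_width: 9.4
grasp_force: 58.8
shaft 109.0 33 [594.7 -16. ] [592.4 -18.9] [597.7 -14.8]
shaft 124.0 66 [594.9 -16.1] [592.4 -18.7] [599.  -14.8]
shaft 139.0 75 [594.9 -16. ] [592.4 -19.9] [598.5 -14.7]
shaft 154.0 100 [594.7 -16.2] [592.4 -19.5] [599.  -14.6]
shaft 169.0 119 [595. -16.] [592.5 -18.8] [598.9 -14.8]
shaft 184.0 124 [594.7 -16.1] [592.3 -20.2] [598.3 -14.6]
[596.19411706 -18.27952029 208.88064677]
(np.int32(113), (260.5, 174.5), array([572.1,   1.1, 100. ]))
(np.int32(223), (294.6, 179.0), array([597.8,   9.3, 100. ]))
(np.int32(86), (284.5, 208.5), array([601.3, -16. , 100. ]))
(np.int32(30), (269.5, 213.5), array([592.1, -25.1, 100. ]))
```

```bash
python3 -m handwheel '[[0.0012,0.0006,0,0,0,0,-1],[0.0012,0.0006,0.01,0,0,0,-1],[0.0012,0.0006,0.02,0,0,0,-1],[0.0012,0.0006,0.028,0,0,0,-1],[0.0012,0.0006,0.028,0,0,0,-1]]'
```

```text
clock: 19.68
position: [595.9, -16.6, 179.4]
ee_rot: [0.534, 0.845, -0.001, -0.001]
contact_force: [-0.7, 0.1, -1.1]
gripper_width: 9.3
grasp_force: 58.8
```

```bash
python3 -m handwheel '[[0,0,0.015,0,0,0,-1],[0,0,0.03,0,0,0,-1],[0,0,0.045,0,0,0,-1],[0,0,0.06,0,0,0,-1],[0,0,0.07,0,0,0,-1],[0,0,0.071,0,0,0,-1],[0,0,0.071,0,0,0,-1]]';python3 -m handwheel '[[0,0,0.001,0,0,0,-0.4],[0,0,0.001,0,0,0,-0.4],[0,0,0.001,0,0,0,-0.4],[0,0,-0.04,0,0,0,-0.4],[0,0,-0.09,0,0,0,0],[0,0,-0.145,0,0,0,1],[0,0,-0.145,0,0,0,1],[0,0,-0.145,0,0,0,1]]'
python3 - <<'E'
from h import *
p,W,s=look("wrist","w8");np.savez("pics/w8.npz",p=p,W=W)
for c in((576,-2),(596,-17)):
    q=W[mask(W,118,140,c,9)];print(len(q),np.median(q,0).round(1),cv2.minEnclosingCircle(q[:,:2].astype(np.float32)))
for t in tubes(p,W,s):print(t)
plan((505.6,-368.4,250),90)
E
```

```text
clock: 20.55
position: [596.8, -16.5, 109.9]
ee_rot: [0.534, 0.845, 0.0, 0.0]
contact_force: [-0.1, 0.3, -0.8]
gripper_width: 9.4
grasp_force: 58.8
clock: 21.55
position: [596.0, -16.4, 254.5]
ee_rot: [0.534, 0.845, 0.0, -0.0]
contact_force: [-0.3, -0.2, -0.2]
gripper_width: 85.3
grasp_force: 0.0
177 [576.2  -1.4 127.6] ((576.3679809570312, -2.2621545791625977), 6.231268882751465)
170 [596.2 -15.4 127.3] ((596.5361328125, -16.092472076416016), 6.005140781402588)
(np.int32(52), (262.5, 164.5), array([571.5,   2.8, 100. ]))
(np.int32(75), (294.5, 170.5), array([600.5,  10.4, 100. ]))
(np.int32(61), (281.0, 193.0), array([598.5, -14.3, 100. ]))
(np.int32(24), (268.5, 199.0), array([590.3, -24.6, 100. ]))
shift [-0.2792 -0.2323  0.0037] wz 0.443 tilt [-0.0018 -0.0009  0.    ] row steps 6 pos [595.7 -16.5 253.5]
```

Both rods home. Third rod.

```bash
python3 -m handwheel '[[-0.045,-0.035,0,0,0,0.08,1],[-0.085,-0.075,0,0,0,0.16,1],[-0.13,-0.11,0,0,0,0.24,1],[-0.175,-0.145,0,0,0,0.32,1],[-0.215,-0.18,0,0,0,0.4,1],[-0.26,-0.215,0,0,0,0.443,1],[-0.2792,-0.2323,0.003,0,0,0.443,1],[-0.2792,-0.2323,0.003,0,0,0.443,1],[-0.2792,-0.2323,0.003,0,0,0.443,1]]'
python3 - <<'E'
from h import *
plan((505.6,-368.4,100.5),90)
E
```

```text
clock: 22.72
position: [506.2, -367.9, 250.4]
ee_rot: [0.707, 0.707, -0.0, -0.001]
contact_force: [0.6, 0.5, -0.1]
gripper_width: 85.4
grasp_force: 0.0
shift [-0.0007 -0.0003  0.1499] wz 0.001 tilt [-0.0021 -0.0011  0.    ] row steps 3 pos [ 506.2 -367.9  250.4]
```

```bash
python3 -m handwheel '[[-0.0006,-0.0003,0.04,0,0,0,1],[-0.0006,-0.0003,0.08,0,0,0,1],[-0.0006,-0.0003,0.12,0,0,0,1],[-0.0006,-0.0003,0.149,0,0,0,1],[-0.0006,-0.0003,0.149,0,0,0,1],[-0.0006,-0.0003,0.149,0,0,0,-1],[-0.0006,-0.0003,0.149,0,0,0,-1],[-0.0006,-0.0003,0.149,0,0,0,-1],[-0.0006,-0.0003,0.149,0,0,0,-1],[-0.0006,-0.0003,0.149,0,0,0,-1]]'; python3 -m handwheel '[[0,0,0,0,0,0,-1],[0,0,-0.04,0,0,0,-1],[0,0,-0.08,0,0,0,-1],[0,0,-0.12,0,0,0,-1],[0,0,-0.16,0,0,0,-1],[0,0,-0.18,0,0,0,-1],[0,0,-0.18,0,0,0,-1]]'
python3 - <<'E'
from h import *
s=read_state();print(s["joints"]);plan((599,9.5,280),-124.6)
E
```

```text
clock: 23.98
position: [506.5, -369.3, 103.3]
ee_rot: [0.707, 0.707, 0.0, 0.001]
contact_force: [1.2, 0.1, 2.2]
gripper_width: 9.4
grasp_force: 58.5
clock: 24.85
position: [506.6, -369.2, 284.0]
ee_rot: [0.707, 0.707, 0.001, 0.001]
contact_force: [0.2, -0.1, -1.6]
gripper_width: 9.3
grasp_force: 58.8
[-3.72046151e-01  3.57173255e-01  9.77956185e-02 -8.73439736e-05
 -1.30831023e+00 -2.76903928e+00]
shift [0.3786 0.0926 0.0038] wz -2.537 tilt [ 0.0029  0.0011 -0.    ] row steps 14 pos [ 506.6 -369.2  284. ]
```

```bash
python3 -m handwheel '[[0.055,0,0,0,0,-0.17,-1],[0.11,0.005,0,0,0,-0.34,-1],[0.165,0.01,0,0,0,-0.51,-1],[0.22,0.015,0,0,0,-0.68,-1],[0.275,0.02,0,0,0,-0.85,-1],[0.33,0.03,0,0,0,-1.02,-1],[0.36,0.06,0,0,0,-1.19,-1],[0.3786,0.0926,0,0,0,-1.36,-1],[0.3786,0.0926,0,0,0,-1.53,-1],[0.3786,0.0926,0,0,0,-1.7,-1]]'
python3 -m handwheel '[[0,0,0,0,0,-0.17,-1],[0,0,0,0,0,-0.34,-1],[0,0,0,0,0,-0.51,-1],[0,0,0,0,0,-0.68,-1],[0,0,0,0,0,-0.837,-1],[0,0,0,0,0,-0.837,-1],[0,0,0,0,0,-0.837,-1]]'
python3 - <<'E'
from h import *
p,W,s=chk("w9");print(s["joints"][5],s["position"])
for t in tubes(p,W,s):print(t)
for c in((576,-2),(596,-17)):
    q=W[mask(W,118,140,c,10)];print(len(q),cv2.minEnclosingCircle(q[:,:2].astype(np.float32)))
E
```

```text
clock: 26.1
position: [597.9, 10.1, 279.6]
ee_rot: [-0.068, 0.998, -0.0, -0.002]
contact_force: [0.4, 0.5, 0.2]
gripper_width: 9.3
grasp_force: 58.8
clock: 26.98
position: [598.1, 9.6, 281.5]
ee_rot: [-0.464, 0.886, 0.0, -0.001]
contact_force: [0.4, -0.1, -0.2]
gripper_width: 9.6
grasp_force: 58.8
shaft 181.0 34 [595.8   5.5] [593.6   3.9] [599.6   9.5]
shaft 196.0 67 [595.7   5.7] [593.7   4.3] [599.3   9.1]
shaft 211.0 74 [595.6   5.7] [593.7   4. ] [599.    8.8]
shaft 226.0 100 [596.    5.6] [593.7   4.4] [600.3   9.4]
shaft 241.0 122 [595.8   5.8] [593.6   4.2] [599.5   9.5]
shaft 256.0 124 [595.9   5.7] [593.8   4.3] [600.3   9.8]
-0.8925843422482372 [598.12065414   9.63022646 281.47000998]
(np.int32(26), (267.5, 150.0), array([583.9, -28.3, 100. ]))
(np.int32(186), (264.0, 166.3), array([596.1, -17.1, 100. ]))
(np.int32(178), (289.9, 166.6), array([574.9,  -2.1, 100. ]))
(np.int32(16), (251.0, 165.5), array([606.3, -25.2, 100. ]))
(np.int32(267), (276.7, 188.2), array([598.5,   8.7, 100. ]))
(np.int32(19), (285.5, 198.0), array([596.9,  22.4, 100. ]))
146 ((576.0538330078125, -1.9640188217163086), 5.9148268699646)
145 ((596.5867919921875, -16.61115074157715), 6.08756160736084)
```

View pics/w9c.png

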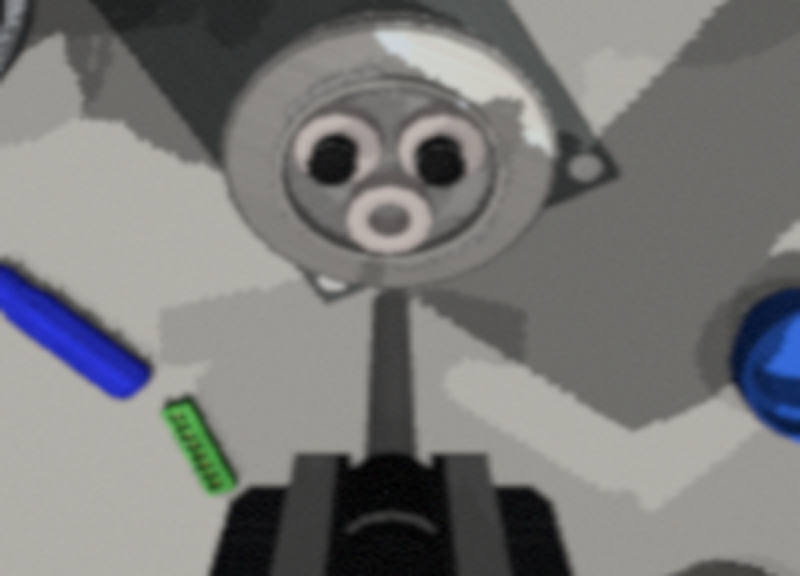

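Both rods sit home at crop (332,158) and (439,160). The last mouth is at (390,219).

```bash
python3 -m handwheel '[[-0.0012,-0.0005,0.02,0,0,0,-1],[-0.0012,-0.0005,0.045,0,0,0,-1],[-0.0012,-0.0005,0.07,0,0,0,-1],[-0.0012,-0.0005,0.074,0,0,0,-1],[-0.0012,-0.0005,0.074,0,0,0,-1],[-0.0012,-0.0005,0.074,0,0,0,-1]]'
python3 - <<'E'
from h import *
p,W,s=chk("w10");print(s["position"])
for t in tubes(p,W,s):print(t)
E
```

```text
clock: 27.78
position: [600.3, 10.5, 210.0]
ee_rot: [-0.465, 0.885, -0.0, 0.001]
contact_force: [0.1, 0.5, 0.5]
gripper_width: 9.8
grasp_force: 58.8
shaft 110.0 35 [598.5   6.4] [596.2   4.9] [602.3  10.4]
shaft 125.0 67 [598.3   6.6] [596.2   5.1] [602.    9.9]
shaft 140.0 77 [598.1   6.5] [596.2   5. ] [601.4   9.7]
shaft 155.0 94 [598.3   6.5] [596.1   5. ] [602.5  10.4]
shaft 170.0 122 [598.2   6.7] [596.1   5.1] [601.9  10. ]
shaft 185.0 121 [598.1   6.5] [596.    5.1] [602.6  11. ]
[600.33858715  10.45629178 209.95901854]
(np.int32(160), (264.0, 188.0), array([599.4, -10.9, 100. ]))
(np.int32(53), (301.5, 161.5), array([563.1, -11.6, 100. ]))
(np.int32(312), (263.0, 179.5), array([596., -17., 100.]))
(np.int32(281), (295.8, 179.8), array([574.8,  -2. , 100. ]))
(np.int32(90), (299.0, 208.0), array([585.6,  18.9, 100. ]))
(np.int32(347), (279.1, 206.7), array([598.3,   8.8, 100. ]))
```

```bash
python3 -m handwheel '[[0.0007,0.0011,0,0,0,0,-1],[0.0007,0.0011,0.01,0,0,0,-1],[0.0007,0.0011,0.02,0,0,0,-1],[0.0007,0.0011,0.028,0,0,0,-1],[0.0007,0.0011,0.028,0,0,0,-1]]'
```

```text
clock: 28.45
position: [597.8, 10.3, 179.3]
ee_rot: [-0.465, 0.885, 0.0, -0.001]
contact_force: [-1.2, 0.1, -0.3]
gripper_width: 9.4
grasp_force: 58.8
```

```bash
python3 -m handwheel '[[0,0,0.015,0,0,0,-1],[0,0,0.03,0,0,0,-1],[0,0,0.045,0,0,0,-1],[0,0,0.06,0,0,0,-1],[0,0,0.07,0,0,0,-1],[0,0,0.071,0,0,0,-1],[0,0,0.071,0,0,0,-1]]';python3 -m handwheel '[[0,0,0.001,0,0,0,-0.4],[0,0,0.001,0,0,0,-0.4],[0,0,0.001,0,0,0,-0.4],[0,0,-0.04,0,0,0,-0.4],[0,0,-0.09,0,0,0,0],[0,0,-0.145,0,0,0,1],[0,0,-0.145,0,0,0,1],[0,0,-0.145,0,0,0,1]]'
python3 - <<'E'
from h import *
p,W,s=look("wrist","w11");np.savez("pics/w11.npz",p=p,W=W)
for c in((576,-2),(596,-17),(598.5,9)):
    q=W[mask(W,116,140,c,9)];print(len(q),np.median(q,0).round(1),cv2.minEnclosingCircle(q[:,:2].astype(np.float32)))
p,W,s=look("side","s2")
for b in("s2",):
    q=W[mask(W,200,222,(657,-125),40)&(p.max(-1)<90)];print("knob",len(q),cv2.minEnclosingCircle(q[:,:2].astype(np.float32)),np.median(q,0))
z=np.load("pics/w1.npz");p,W=z["p"],z["W"]
q=W[mask(W,203,225,(657,-125),32)&(p.max(-1)<90)];print("knob w1",len(q),cv2.minEnclosingCircle(q[:,:2].astype(np.float32)),np.median(q,0))
E
```

```text
clock: 29.32
position: [598.7, 10.5, 110.0]
ee_rot: [-0.465, 0.885, -0.0, 0.0]
contact_force: [-0.1, -0.0, 0.1]
gripper_width: 9.9
grasp_force: 58.8
clock: 30.32
position: [597.9, 10.5, 254.5]
ee_rot: [-0.465, 0.885, 0.0, 0.0]
contact_force: [-0.2, -0.6, -0.2]
gripper_width: 85.4
grasp_force: 0.0
180 [575.7  -2.9 127.3] ((575.9843139648438, -2.210891008377075), 6.022878170013428)
178 [596.  -17.5 127.5] ((596.5214233398438, -16.750436782836914), 6.09631872177124)
175 [597.3   7.4 127.2] ((597.8766479492188, 8.387788772583008), 5.944687366485596)
knob 0 ((0.0, 0.0), 0.0) [nan nan nan]
knob w1 4090 ((659.4150390625, -123.51392364501953), 19.06987762451172) [ 658.94899064 -123.70923347  204.1087617 ]
  return _methods._mean(a, axis=axis, dtype=dtype,
  ret = um.true_divide(
```

Run:
```python
from h import *
z=np.load("pics/w1.npz");p,W=z["p"],z["W"]
q=W[mask(W,190,225,(659,-123.6),16)];print(np.percentile(q[:,2],[5,25,50,75,95]))
plan((659.2,-123.6,255),-129)
```

```text
[203.20536953 203.75859978 204.13936464 204.50986759 205.04446674]
shift [ 0.0752 -0.1269 -0.002 ] wz 0.077 tilt [ 0.0021 -0.0019  0.    ] row steps 3 pos [597.5  10.3 253.1]
```

```bash
python3 -m handwheel '[[0.025,-0.042,0,0,0,0.077,1],[0.05,-0.085,0,0,0,0.077,1],[0.0752,-0.1269,-0.002,0,0,0.077,1],[0.0752,-0.1269,-0.002,0,0,0.077,1],[0.0752,-0.1269,-0.002,0,0,0.077,1]]'
python3 - <<'E'
from h import *
p,W,s=look("wrist","w12")
q=W[mask(W,195,225,(659,-123.6),30)];print(len(q),cv2.minEnclosingCircle(q[:,:2].astype(np.float32)),np.median(q,0).round(1))
q=W[mask(W,170,185,(659,-123.6),45)];print(len(q),np.median(q,0).round(1))
plan((659.2,-123.6,180),-129)
E
```

```text
clock: 31.05
position: [659.5, -123.5, 255.0]
ee_rot: [-0.43, 0.903, 0.001, -0.001]
contact_force: [-0.0, 0.5, -0.5]
gripper_width: 85.4
grasp_force: 0.0
0 ((0.0, 0.0), 0.0) [nan nan nan]
0 [nan nan nan]
shift [ 0.0006 -0.0003  0.0756] wz 0.0 tilt [ 0.0017 -0.0012  0.    ] row steps 2 pos [ 659.5 -122.9  255.6]
  return _methods._mean(a, axis=axis, dtype=dtype,
  ret = um.true_divide(
```

Run:
```python
from h import *
p,W,s=look("wrist","w13")
m=(np.hypot(W[...,0]-659,W[...,1]+123.6)<40);print(m.sum(),np.percentile(W[m][:,2],[5,50,95]) if m.any() else 0)
m=(W[...,2]>150)&(p.max(-1)<90)&(W[...,2]<230);q=W[m];print(len(q),np.median(q,0))
```

```text
20049 [116.83922958 335.85211689 346.89371888]
5527 [ 717.16583776 -272.45301015  165.27322825]
```

View pics/w13.png

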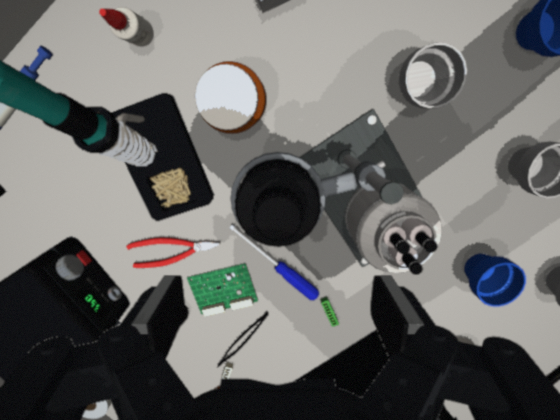

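The three handles stand in the canister at (405,240). The cap is still aside at (277,200) but looks smaller and so lower; I'll measure its height.

Run:
```python
from h import *
p,W,s=look("wrist")
for u,v in((277,210),(277,170),(270,165),(277,160),(345,180),(392,190),(405,235)):
    print((u,v),np.nanmedian(W[v-2:v+3,u-2:u+3].reshape(-1,3),0).round(1))
c=W[205:215,272:282].reshape(-1,3);c=np.nanmedian(c,0)
q=W[mask(W,c[2]-4,c[2]+5,c[:2],32)&(p.max(-1)<90)];print(c,len(q),cv2.minEnclosingCircle(q[:,:2].astype(np.float32)))
for n in("s1","w1"):
    z=np.load(f"pics/{n}.npz");W=z["W"];q=W[mask(W,100,230,(659,-123.6),20)];print(n,np.percentile(q[:,2],[5,50,95]).round(1))
for n in ("w3","w6","w9"): 
    z=np.load(f"pics/{n}.npz");W=z["W"];q=W[mask(W,100,230,(659,-123.6),18)];print(n,len(q),np.percentile(q[:,2],[5,50,95]).round(1) if len(q) else 0)
```

```text
(277, 210) [ 656.5 -127.5  164.4]
(277, 170) [ 640.2 -147.6  138.8]
(270, 165) [ 642.8 -153.6  135.3]
(277, 160) [ 637.5 -151.3  116.8]
(345, 180) [601.8 -99.5 116.7]
(392, 190) [581.2 -89.7 173.6]
(405, 235) [586.4 -10.3 100.4]
[ 656.49584898 -127.93703149  164.47037198] 1918 ((659.6433715820312, -123.072021484375), 20.240276336669922)
s1 [176.  197.8 205.5]
w1 [179.5 203.7 204.9]
w3 1103 [153.2 164.7 165.9]
w6 546 [161.6 164.7 165.9]
w9 1827 [158.2 164.6 165.9]
```

The cap slid back down after release: the knob top is at z=164, lift about 0. It is still aside at swing 1.92. I'll keep hold of it during the return, lifting fully first.

```bash
python3 -m handwheel '[[0.0003,-0.0002,0.04,0,0,0,1],[0.0003,-0.0002,0.08,0,0,0,1],[0.0003,-0.0002,0.112,0,0,0,1],[0.0003,-0.0002,0.112,0,0,0,1],[0.0003,-0.0002,0.112,0,0,0,-1],[0.0003,-0.0002,0.112,0,0,0,-1],[0.0003,-0.0002,0.112,0,0,0,-1],[0.0003,-0.0002,0.112,0,0,0,-1],[0.0003,-0.0002,0.112,0,0,0,-1]]'
python3 -m handwheel '[[0,0,0,0,0,-0.1,-1],[0,0,0,0,0,-0.1,-1],[0,0,0,0,0,-0.1,-1]]'
python3 -m handwheel '[[0,0,-0.008,0,0,0,-1],[0,0,-0.016,0,0,0,-1],[0,0,-0.024,0,0,0,-1],[0,0,-0.032,0,0,0,-1],[0,0,-0.04,0,0,0,-1],[0,0,-0.046,0,0,0,-1],[0,0,-0.05,0,0,0,-1],[0,0,-0.05,0,0,0,-1]]'
python3 - <<'E'
from h import *
s=read_state()
post=np.array([582.8,-88.4]);c=np.array([659.6,-123.1]);r=c-post
Rw=R.from_quat(s["ee_rot"]).as_matrix();print(s["wrist_torque"],s["joints"])
for th in np.arange(1,12)*0.174:
    v=np.array([[np.cos(th),-np.sin(th)],[np.sin(th),np.cos(th)]])@r+post-c
    print(round(th,3),(Rw.T@np.r_[v,0]/1000).round(4))
p,W,s=look("side")
q=W[mask(W,170,240,(659,-123.6),60)];print(len(q),np.percentile(q[:,2],[5,50,95]).round(1))
E
```

```text
clock: 32.33
position: [660.1, -123.7, 146.6]
ee_rot: [-0.43, 0.903, -0.0, 0.001]
contact_force: [-3.0, 2.0, 6.1]
gripper_width: 37.6
grasp_force: 59.7
clock: 32.7
position: [661.8, -120.1, 146.6]
ee_rot: [-0.474, 0.881, 0.001, 0.004]
contact_force: [-0.1, 12.0, 6.4]
gripper_width: 37.6
grasp_force: 59.9
clock: 33.7
position: [661.2, -119.8, 192.4]
ee_rot: [-0.474, 0.881, 0.002, 0.003]
contact_force: [3.4, 11.0, -5.5]
gripper_width: 37.9
grasp_force: 61.3
[ 2.80509046 -1.06235713 -0.95506458] [ 0.05775684  0.48990033  0.08045075 -0.00734477 -1.15845688 -0.63875417]
0.174 [-0.0142  0.0036  0.0001]
0.348 [-0.0276  0.0096  0.0002]
0.522 [-0.0397  0.0178  0.0003]
0.696 [-0.0502  0.0279  0.0004]
0.87 [-0.0588  0.0398  0.0005]
1.044 [-0.0653  0.0529  0.0006]
1.218 [-0.0693  0.067   0.0006]
1.392 [-0.0709  0.0816  0.0006]
1.566 [-0.0699  0.0962  0.0007]
1.74 [-0.0664  0.1104  0.0007]
1.914 [-0.0605  0.1238  0.0006]
562 [174.5 193.  232.2]
```

```bash
python3 -m handwheel '[[-0.0142,0.0036,0,0,0,-0.174,-1],[-0.0276,0.0096,0,0,0,-0.348,-1],[-0.0397,0.0178,0,0,0,-0.522,-1],[-0.0502,0.0279,0,0,0,-0.696,-1],[-0.0588,0.0398,0,0,0,-0.87,-1],[-0.0653,0.0529,0,0,0,-1.044,-1],[-0.0693,0.067,0,0,0,-1.218,-1],[-0.0709,0.0816,0,0,0,-1.392,-1],[-0.0699,0.0962,0,0,0,-1.566,-1],[-0.0699,0.0962,0,0,0,-1.566,-1]]'
python3 -m handwheel '[[-0.0142,0.0036,0,0,0,-0.174,-1],[-0.0276,0.0096,0,0,0,-0.348,-1],[-0.0276,0.0096,0,0,0,-0.348,-1],[-0.0276,0.0096,0,0,0,-0.348,-1]]'
python3 - <<'E'
from h import *
plan((590.5,-3.5,190),None);s=read_state();print(s["joints"],s["wrist_torque"])
E
```

```text
clock: 35.0
position: [614.4, -9.3, 192.6]
ee_rot: [0.957, -0.29, -0.004, -0.002]
contact_force: [-6.2, 8.8, -2.1]
gripper_width: 37.4
grasp_force: 61.7
clock: 35.5
position: [591.4, -3.9, 194.6]
ee_rot: [0.993, -0.12, 0.002, -0.002]
contact_force: [3.1, 4.6, -2.8]
gripper_width: 37.8
grasp_force: 61.5
shift [-0.001  -0.0001  0.0046] wz 0 tilt [-0.0044 -0.0042  0.    ] row steps 1 pos [591.4  -3.9 194.6]
[ 0.26606298  0.35351736 -0.13502041 -0.00207248 -1.07639797  1.06565013] [ 1.15135281 -1.04358528 -0.53231408]
```

```bash
python3 -m handwheel '[[0,0,0.008,0,0,0,-1],[0,0,0.016,0,0,0,-1],[0,0,0.024,0,0,0,-1],[0,0,0.03,0,0,0,-1],[0,0,0.03,0,0,0,-1]]'
```

```text
clock: 36.12
position: [591.7, -3.8, 165.6]
ee_rot: [0.993, -0.12, 0.003, -0.002]
contact_force: [0.9, 5.0, 0.1]
gripper_width: 37.6
grasp_force: 61.9
```

```bash
python3 -m handwheel '[[0,0,0.006,0,0,0,-1],[0,0,0.012,0,0,0,-1],[0,0,0.017,0,0,0,-1],[0,0,0.02,0,0,0,-1],[0,0,0.022,0,0,0,-1],[0,0,0.022,0,0,0,-1]]'
```

```text
clock: 36.88
position: [592.5, -3.6, 147.2]
ee_rot: [0.993, -0.119, 0.004, -0.002]
contact_force: [-2.4, 7.1, 13.7]
gripper_width: 37.4
grasp_force: 63.3
```

```bash
python3 -m handwheel '[[0,0,0,0,0,0.18,-1],[0,0,0,0,0,0.36,-1],[0,0,0,0,0,0.54,-1],[0,0,0,0,0,0.72,-1],[0,0,0,0,0,0.9,-1],[0,0,0,0,0,1.08,-1],[0,0,0,0,0,1.22,-1],[0,0,0,0,0,1.3,-1],[0,0,0,0,0,1.3,-1]]'
python3 - <<'E'
from h import *
s=read_state();print(s["wrist_torque"],s["ee_rot"])
E
```

```text
clock: 38.0
position: [594.7, -5.2, 147.0]
ee_rot: [0.72, -0.694, 0.005, -0.004]
contact_force: [5.4, -0.6, 8.3]
gripper_width: 37.7
grasp_force: 62.7
[-0.09048302 -0.85643691  0.61932035] [ 0.72006905 -0.69387285  0.00477769 -0.00426595]
```

```bash
python3 -m handwheel '[[0,0,0,0,0,0.08,-1],[0,0,0,0,0,0.16,-1],[0,0,0,0,0,0.16,-1]]'; python3 -c "
from bench import *
s=read_state();print(s['wrist_torque'],s['ee_rot'])"
```

```text
clock: 38.38
position: [594.3, -5.3, 146.8]
ee_rot: [-0.662, 0.749, -0.004, 0.004]
contact_force: [4.1, -0.1, 8.2]
gripper_width: 37.8
grasp_force: 63.1
[-0.08645095 -0.69612205  0.42211795] [-0.66198995  0.74948893 -0.00412498  0.00431658]
```

```bash
python3 -m handwheel '[[0,0,0,0,0,0.16,1],[0,0,0,0,0,0,1],[0,0,0,0,0,0,1],[0,0,0,0,0,0,1],[0,0,-0.05,0,0,0,1],[0,0,-0.1,0,0,0,1],[0,0,-0.1,0,0,0,1]]'
python3 - <<'E'
from h import *
p,W,s=look("wrist","w14");
q=W[mask(W,159,170,(590,-5),28)];print("knob",len(q),cv2.minEnclosingCircle(q[:,:2].astype(np.float32)),np.median(q,0))
plan((470,70,380),-90)
E
```

```text
clock: 39.25
position: [592.2, -5.2, 247.9]
ee_rot: [-0.66, 0.751, -0.003, 0.004]
contact_force: [0.4, -0.2, -1.4]
gripper_width: 84.9
grasp_force: 0.0
knob 2052 ((593.8751220703125, -4.371112823486328), 20.279552459716797) [593.70540809  -6.08164507 164.32481204]
shift [-0.0594  0.1286 -0.1356] wz -0.128 tilt [-0.0047  0.0019  0.    ] row steps 4 pos [590.5  -5.2 244.9]
```

```bash
python3 -m handwheel '[[0,0,0.01,0.004,-0.002,0,1],[0,0,0.01,0.004,-0.002,0,1],[0,0,0.01,0.004,-0.002,0,1],[0,0,0.01,0.004,-0.002,0,1]]'
python3 - <<'E'
from h import *
p,W,s=look("wrist","w15");
q=W[mask(W,159,170,(590,-5),28)];print("knob",len(q),cv2.minEnclosingCircle(q[:,:2].astype(np.float32)),np.median(q,0))
q=W[mask(W,165,185,(584,-90),25)];print("post",len(q),cv2.minEnclosingCircle(q[:,:2].astype(np.float32)))
plan((590,-4.3,143),-90)
E
```

```text
clock: 39.8
position: [589.7, -5.5, 232.3]
ee_rot: [-0.661, 0.751, -0.001, 0.002]
contact_force: [0.5, 0.3, 0.8]
gripper_width: 85.4
grasp_force: 0.0
knob 2309 ((593.9337158203125, -4.375458717346191), 20.442529678344727) [593.6776702   -6.13550589 164.37634465]
post 655 ((582.226318359375, -88.2415542602539), 8.491915702819824)
shift [-0.001   0.0002  0.0894] wz -0.127 tilt [-0.0038  0.0018  0.    ] row steps 2 pos [589.7  -5.4 232.4]
```

```bash
python3 -m handwheel '[[-0.0016,-0.004,0.045,0,0,0,1],[-0.0016,-0.004,0.087,0,0,0,1],[-0.0016,-0.004,0.087,0,0,0,1],[-0.0016,-0.004,0.087,0,0,0,-1],[-0.0016,-0.004,0.087,0,0,0,-1],[-0.0016,-0.004,0.087,0,0,0,-1],[-0.0016,-0.004,0.087,0,0,0,-1],[-0.0016,-0.004,0.087,0,0,0,-1]]'
python3 -m handwheel '[[0,0.004,0,0,0,-0.03,-1],[0,0.007,0,0,0,-0.05,-1],[0,0.009,0,0,0,-0.05,-1],[0,0.009,0,0,0,-0.05,-1]]'
python3 -c "
from bench import *
s=read_state();print(s['wrist_torque'],s['ee_rot'])"
python3 -m handwheel '[[0,0,0,0,0,0.06,-1],[0,0,0,0,0,0.12,-1],[0,0,0,0,0,0.12,-1]]'
python3 -c "
from bench import *
s=read_state();print(s['wrist_torque'],s['ee_rot'])"
```

```text
clock: 40.85
position: [595.1, -3.9, 147.7]
ee_rot: [-0.661, 0.75, -0.002, 0.003]
contact_force: [-0.6, 1.1, 5.8]
gripper_width: 37.5
grasp_force: 59.6
clock: 41.35
position: [588.9, -3.0, 147.6]
ee_rot: [-0.68, 0.733, -0.004, 0.005]
contact_force: [7.0, -2.1, 4.3]
gripper_width: 37.3
grasp_force: 59.9
[-0.46103761 -1.95897636  0.54756827] [-0.68038256  0.73282611 -0.00407339  0.00537334]
clock: 41.72
position: [591.7, -2.3, 148.0]
ee_rot: [-0.636, 0.772, -0.005, 0.008]
contact_force: [12.7, -1.4, 1.9]
gripper_width: 37.4
grasp_force: 61.1
[-0.24634394 -3.36410353  0.98763575] [-0.63613417  0.77151723 -0.00535264  0.00811403]
```

```bash
python3 -m handwheel '[[0.0,0.002,0,0,0,-0.05,-1],[0.0,0.002,0,0,0,-0.08,-1],[0.0,0.002,0,0,0,-0.08,-1]]'
python3 -c "
from bench import *
s=read_state();print(s['wrist_torque'],s['ee_rot'])"
python3 -m handwheel '[[0,0,0,0,0,0,1],[0,0,0,0,0,0,1],[0,0,0,0,0,0,1],[0,0,-0.05,0,0,0,1],[0,0,-0.1,0,0,0,1],[0,0,-0.1,0,0,0,1],[0,0,-0.1,0,0,0,1]]'
python3 - <<'E'
from h import *
p,W,s=look("wrist","w16");
q=W[mask(W,159,170,(590,-5),28)];print("knob",len(q),cv2.minEnclosingCircle(q[:,:2].astype(np.float32)),np.median(q,0))
q=W[mask(W,165,185,(584,-90),25)];print("post",len(q),cv2.minEnclosingCircle(q[:,:2].astype(np.float32)))
plan((430,70,380),-90)
E
```

```text
clock: 42.1
position: [588.2, -1.9, 147.9]
ee_rot: [-0.665, 0.747, -0.004, 0.007]
contact_force: [10.3, 0.2, 3.5]
gripper_width: 37.5
grasp_force: 61.3
[ 0.06690587 -2.40448519  0.07395424] [-0.66497557  0.74682045 -0.00428213  0.00695555]
clock: 42.98
position: [581.9, -2.8, 244.8]
ee_rot: [-0.664, 0.747, -0.0, 0.001]
contact_force: [-0.1, 0.8, -0.6]
gripper_width: 85.6
grasp_force: 0.0
knob 2121 ((589.6431274414062, -4.066304683685303), 20.296052932739258) [589.20384906  -5.57099328 164.30639247]
post 591 ((582.3305053710938, -88.2032241821289), 8.44610595703125)
shift [-0.0549  0.1591 -0.136 ] wz -0.117 tilt [-0.0008  0.0015  0.    ] row steps 4 pos [581.7  -2.9 244.1]
```

```bash
python3 -m handwheel '[[0,0,-0.05,0,0,-0.117,1],[-0.01,0.04,-0.1,0,0,-0.117,1],[-0.03,0.09,-0.136,0,0,-0.117,1],[-0.0549,0.14,-0.136,0,0,-0.117,1],[-0.0549,0.1591,-0.136,0,0,-0.117,1],[-0.0549,0.1591,-0.136,0,0,-0.117,1],[-0.0549,0.1591,-0.136,0,0,-0.117,1]]'
cat >> h.py <<'E'
def cup(W,c,r=60):
    q=W[mask(W,47,60,c,r)]
    return (len(q),)+cv2.minEnclosingCircle(q[:,:2].astype(np.float32)) if len(q) else None
E
python3 - <<'E'
from h import *
p,W,s=look("wrist","w17");np.savez("pics/w17.npz",p=p,W=W);print(s["joints"])
for c in((444,242),(413,58),(441,-107)):print(cup(W,c))
p,W,s=look("side","s3")
for c in((444,242),(413,58),(441,-107)):print(cup(W,c))
E
```

```text
clock: 43.9
position: [431.2, 69.8, 380.0]
ee_rot: [-0.707, 0.707, -0.001, 0.001]
contact_force: [-0.4, 0.7, 0.1]
gripper_width: 85.7
grasp_force: 0.0
[ 5.35824796e-01 -2.36197300e-02 -1.37079092e-01  1.00972056e-03
 -1.45512341e+00 -5.36532914e-01]
(282, (441.28582763671875, 240.40902709960938), 31.193431854248047)
(273, (411.8097229003906, 57.745269775390625), 30.881256103515625)
(397, (467.811767578125, -109.84938049316406), 31.203781127929688)
(74, (444.6116943359375, 239.61715698242188), 34.28483200073242)
(85, (413.064453125, 57.4762077331543), 34.44486618041992)
(101, (468.48822021484375, -110.4675521850586), 33.19804382324219)
```

View pics/w17.png

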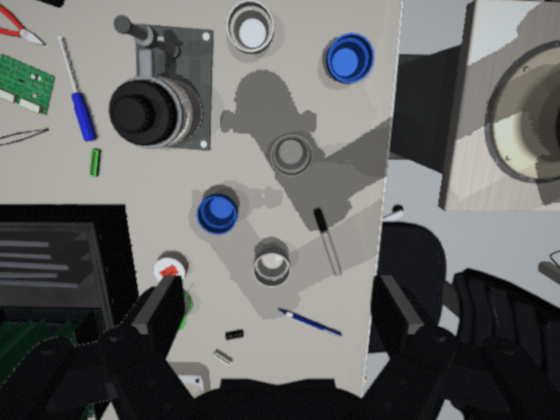

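The three steel cups are at (250,27), (291,153), (271,265). The first has been knocked about 27 mm to (468,-110). I'll check how far the fingertips reach when about 62 mm open.

```bash
cat > tip.py <<'E'
from h import *
p,W,s=look("wrist")
T=(W-s["position"])@R.from_quat(s["ee_rot"]).as_matrix()
m=(abs(T[...,1])<75)&(abs(T[...,1])>3)&(abs(T[...,0])<30)&(T[...,2]<25)&(T[...,2]>-80)
q=T[m];print(s["gripper_width"],len(q),np.percentile(q[:,2],[90,97,99,100]).round(1))
t=q[q[:,2]>np.percentile(q[:,2],90)];print(np.abs(t[:,1]).min().round(1),np.abs(t[:,1]).max().round(1),t[:,0].min().round(1),t[:,0].max().round(1))
E
python3 tip.py; python3 -m handwheel '[[0,0,0,0,0,0,0.5],[0,0,0,0,0,0,0.5],[0,0,0,0,0,0,0.5]]'; python3 tip.py
```

```text
85.32732312595046 24374 [-34.8 -23.4 -18.9 -14.1]
42.0 56.6 -10.8 12.9
clock: 44.42
position: [430.8, 70.0, 381.0]
ee_rot: [-0.707, 0.707, -0.001, 0.002]
contact_force: [-0.0, 0.3, -0.8]
gripper_width: 63.8
grasp_force: 0.0
63.80781426976698 25450 [-32.7 -18.6 -13.1  -6.7]
31.2 46.2 -10.5 12.8
```

```bash
python3 -m handwheel '[[-0.05,-0.003,0.05,0,0,0,1],[-0.1,-0.006,0.1,0,0,0,1],[-0.14,-0.009,0.15,0,0,0,1],[-0.1705,-0.0105,0.2,0,0,0,1],[-0.1705,-0.0105,0.25,0,0,0,1],[-0.1705,-0.0105,0.25,0,0,0,1],[-0.1705,-0.0105,0.25,0,0,0,1]]'
python3 - <<'E'
from h import *
p,W,s=look("wrist","w18");c=cup(W,(442,240));print(c)
plan((*c[1],27),-90)
E
```

```text
clock: 45.35
position: [443.6, 241.6, 133.5]
ee_rot: [0.707, -0.707, 0.001, -0.004]
contact_force: [-0.3, 0.3, 0.9]
gripper_width: 85.5
grasp_force: 0.0
(1184, (441.46356201171875, 241.4098663330078), 31.137887954711914)
shift [0.0009 0.0033 0.1072] wz 0.0 tilt [-0.0085  0.0047  0.    ] row steps 2 pos [443.9 241.8 134.2]
```

```bash
python3 -m handwheel '[[0,0,0.03,0,0,0,1],[0,0,0.06,0,0,0,1],[0,0,0.085,0,0,0,1],[0,0,0.104,0,0,0,1],[0,0,0.104,0,0,0,1],[0,0,0.104,0,0,0,-1],[0,0,0.104,0,0,0,-1],[0,0,0.104,0,0,0,-1],[0,0,0.104,0,0,0,-1]]'; python3 -m handwheel '[[0,0,-0.03,0,0,0,-1],[0,0,-0.07,0,0,0,-1],[0,0,-0.11,0,0,0,-1],[0,0,-0.11,0,0,0,-1]]'
python3 - <<'E'
from h import *
plan((411.8,57.7,130),-90)
E
```

```text
clock: 46.52
position: [443.9, 242.0, 30.3]
ee_rot: [0.707, -0.707, 0.001, -0.004]
contact_force: [-2.4, -1.1, 9.5]
gripper_width: 62.0
grasp_force: 63.5
clock: 47.02
position: [444.1, 242.7, 141.9]
ee_rot: [0.707, -0.707, 0.001, -0.007]
contact_force: [-0.3, -0.3, -2.0]
gripper_width: 61.7
grasp_force: 66.2
shift [0.1851 0.0326 0.01  ] wz 0.001 tilt [-0.0116  0.0085  0.    ] row steps 4 pos [444.1 242.7 141.9]
```

```bash
python3 -m handwheel '[[0.05,0.01,-0.01,0,0,0,-1],[0.1,0.02,-0.01,0,0,0,-1],[0.15,0.03,-0.01,0,0,0,-1],[0.185,0.0326,-0.01,0,0,0,-1],[0.185,0.0326,-0.01,0,0,0,-1],[0.185,0.0326,-0.01,0,0,0,-1],[0.185,0.0326,-0.01,0,0,0,-1]]'
python3 - <<'E'
from h import *
p,W,s=look("wrist","w19");np.savez("pics/w19.npz",p=p,W=W);print(s["position"],s["ee_rot"])
print("B",cup(W,(412,58)))
# held cup rim: around TCP, z about tcp+22
z0=s["position"][2];q=W[mask(W,z0+12,z0+32,s["position"][:2],36)];print(len(q),cv2.minEnclosingCircle(q[:,:2].astype(np.float32)),np.percentile(q[:,2],[5,50,95]))
E
```

```text
clock: 47.9
position: [409.8, 56.6, 146.9]
ee_rot: [0.707, -0.707, 0.001, -0.002]
contact_force: [0.4, -0.5, 0.1]
gripper_width: 62.0
grasp_force: 66.2
[409.77006515  56.62440019 146.85982135] [ 0.70747244 -0.70673743  0.00093045 -0.00202262]
B (614, (411.7419128417969, 56.89244079589844), 30.874446868896484)
6592 ((409.79010009765625, 52.35354232788086), 34.812984466552734) [159.94550767 168.39311772 174.82655795]
```

View pics/w19.png

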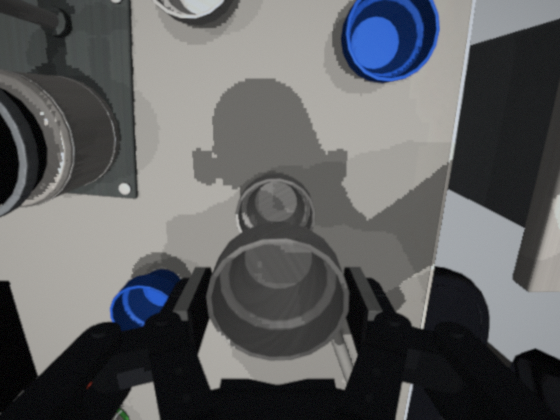

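Run:
```python
from h import *
z=np.load("pics/w19.npz");W=z["W"];s=read_state()
p0=s["position"];print(p0)
m=mask(W,p0[2]+10,p0[2]+40,p0[:2],38)&(abs(W[...,0]-p0[0])<24)
q=W[m];zt=np.percentile(q[:,2],97);print("rim z",zt)
q=q[q[:,2]>zt-3];print(len(q),q.min(0),q.max(0),circ(q[:,:2]),cv2.minEnclosingCircle(q[:,:2].astype(np.float32)))
```

```text
[409.7792985   56.66259869 146.85658664]
rim z 170.80032573688013
1763 [385.79861824  24.77160361 167.80249781] [433.75573277  86.95763695 171.98689627] (array([409.62940541,  55.60830573]), np.float64(29.436746485061406)) ((409.4837646484375, 55.98252868652344), 31.350793838500977)
```

```bash
python3 -m handwheel '[[-0.0009,-0.0021,0.02,0,0,0,-1],[-0.0009,-0.0021,0.04,0,0,0,-1],[-0.0009,-0.0021,0.06,0,0,0,-1],[-0.0009,-0.0021,0.075,0,0,0,-1],[-0.0009,-0.0021,0.085,0,0,0,-1],[-0.0009,-0.0021,0.09,0,0,0,-1],[-0.0009,-0.0021,0.09,0,0,0,-1]]'; python3 -m handwheel '[[0,0,0.003,0,0,0,-1],[0,0,0.006,0,0,0,-1],[0,0,0.008,0,0,0,-1],[0,0,0.008,0,0,0,-1]]'
```

```text
clock: 48.82
position: [412.2, 57.1, 56.9]
ee_rot: [0.707, -0.707, 0.001, -0.002]
contact_force: [-0.4, 0.0, -0.5]
gripper_width: 61.8
grasp_force: 66.2
clock: 49.32
position: [412.5, 57.2, 50.2]
ee_rot: [0.707, -0.707, 0.001, -0.002]
contact_force: [-3.3, 1.7, 11.5]
gripper_width: 61.8
grasp_force: 67.5
```

```bash
python3 -m handwheel '[[0,0,0.005,0,0,0,1],[0,0,0.005,0,0,0,1],[0,0,0.005,0,0,0,1],[0,0,-0.05,0,0,0,1],[0,0,-0.1,0,0,0,1],[0,0,-0.15,0,0,0,1],[0.055,0,-0.15,0,0,0,1],[0.1,-0.02,-0.15,0,0,0,1],[0.1,-0.02,-0.15,0,0,0,1],[0.1,-0.02,-0.15,0,0,0,1]]'
python3 - <<'E'
from h import *
p,W,s=look("wrist","w20");np.savez("pics/w20.npz",p=p,W=W);print(s["position"])
q=W[mask(W,66,82,(412,57),45)];print("stack",len(q),cv2.minEnclosingCircle(q[:,:2].astype(np.float32)) if len(q) else 0,np.median(q[:,2]))
c=cup(W,(468,-110));print("C",c)
plan((*c[1],150),-90)
E
```

```text
clock: 50.58
position: [431.1, -43.4, 198.6]
ee_rot: [-0.707, 0.707, -0.001, 0.002]
contact_force: [-0.2, -0.1, -0.5]
gripper_width: 85.7
grasp_force: 0.0
[431.12003354 -43.35391043 198.56476062]
stack 931 ((411.81243896484375, 56.46870040893555), 31.6539306640625) 72.3515574119555
C (803, (467.71160888671875, -109.79454040527344), 31.222768783569336)
shift [ 0.067  -0.0364  0.0486] wz 0.0 tilt [-0.0035  0.0015  0.    ] row steps 2 pos [431.1 -42.9 198.6]
```

```bash
python3 -m handwheel '[[0.04,-0.02,0,0,0,0,1],[0.067,-0.0364,0.03,0,0,0,1],[0.067,-0.0364,0.08,0,0,0,1],[0.067,-0.0364,0.12,0,0,0,1],[0.067,-0.0364,0.15,0,0,0,1],[0.067,-0.0364,0.17,0,0,0,1],[0.067,-0.0364,0.17,0,0,0,1]]'; python3 -m handwheel '[[0,0,0,0,0,0,-1],[0,0,0,0,0,0,-1],[0,0,0,0,0,0,-1],[0,0,0,0,0,0,-1]]';  python3 -m handwheel '[[0,0,-0.03,0,0,0,-1],[0,0,-0.08,0,0,0,-1],[0,0,-0.13,0,0,0,-1],[0,0,-0.14,0,0,0,-1]]'
python3 - <<'E'
from h import *
plan((411.5,57,170),-90)
E
```

```text
clock: 51.5
position: [467.5, -109.0, 27.7]
ee_rot: [0.708, -0.706, -0.0, -0.0]
contact_force: [0.2, 0.2, 0.1]
gripper_width: 85.5
grasp_force: 0.0
clock: 52.0
position: [469.4, -109.6, 30.7]
ee_rot: [0.707, -0.707, 0.002, -0.003]
contact_force: [-1.5, 2.1, 5.0]
gripper_width: 61.3
grasp_force: 65.3
clock: 52.5
position: [470.1, -110.0, 173.4]
ee_rot: [0.707, -0.707, 0.004, -0.006]
contact_force: [0.5, -1.0, -2.1]
gripper_width: 61.1
grasp_force: 66.2
shift [-0.1671  0.0585  0.0029] wz 0.001 tilt [-0.0138  0.002   0.    ] row steps 3 pos [ 470.1 -110.   173.4]
```

```bash
python3 -m handwheel '[[-0.05,0.015,0,0,0,0,-1],[-0.1,0.03,0,0,0,0,-1],[-0.14,0.045,0,0,0,0,-1],[-0.167,0.0575,0,0,0,0,-1],[-0.167,0.0575,0,0,0,0,-1],[-0.167,0.0575,0,0,0,0,-1],[-0.167,0.0575,0,0,0,0,-1]]'
python3 - <<'E'
from h import *
p,W,s=look("wrist","w21");p0=s["position"];print(p0)
q=W[mask(W,66,80,(412,57),45)];print("stack",len(q),cv2.minEnclosingCircle(q[:,:2].astype(np.float32)),np.median(q[:,2]))
m=mask(W,p0[2]+10,p0[2]+40,p0[:2],38)&(abs(W[...,0]-p0[0])<24)
q=W[m];zt=np.percentile(q[:,2],97);print("rim z",zt)
q=q[q[:,2]>zt-3];print(len(q),cv2.minEnclosingCircle(q[:,:2].astype(np.float32)))
E
```

```text
clock: 53.38
position: [410.5, 56.1, 168.7]
ee_rot: [-0.707, 0.708, -0.001, 0.002]
contact_force: [-0.0, 0.5, -0.5]
gripper_width: 61.2
grasp_force: 66.2
[410.51599644  56.12495671 168.69607715]
stack 631 ((412.231689453125, 56.36384201049805), 30.88393783569336) 73.18482271713616
rim z 192.18366678297923
1746 ((410.8013610839844, 55.19430923461914), 31.409040451049805)
```

```bash
python3 -m handwheel '[[-0.0012,-0.0013,0.02,0,0,0,-1],[-0.0012,-0.0013,0.04,0,0,0,-1],[-0.0012,-0.0013,0.06,0,0,0,-1],[-0.0012,-0.0013,0.075,0,0,0,-1],[-0.0012,-0.0013,0.085,0,0,0,-1],[-0.0012,-0.0013,0.09,0,0,0,-1],[-0.0012,-0.0013,0.09,0,0,0,-1]]'; python3 -m handwheel '[[0,0,0.003,0,0,0,-1],[0,0,0.006,0,0,0,-1],[0,0,0.009,0,0,0,-1],[0,0,0.009,0,0,0,-1]]'
```

```text
clock: 54.3
position: [412.3, 58.0, 78.9]
ee_rot: [-0.707, 0.707, -0.001, 0.002]
contact_force: [-0.6, 0.2, -0.5]
gripper_width: 61.2
grasp_force: 66.2
clock: 54.8
position: [412.4, 58.2, 70.7]
ee_rot: [0.707, -0.707, 0.001, -0.002]
contact_force: [-2.2, 0.1, 7.0]
gripper_width: 61.2
grasp_force: 66.9
```

Seated. Release, retreat and check everything.

```bash
python3 -m handwheel '[[0,0,0.002,0,0,0,1],[0,0,0.002,0,0,0,1],[0,0,0.002,0,0,0,1],[0,0,-0.05,0,0,0,1],[0,0,-0.1,0,0,0,1],[0,0,-0.16,0,0,0,1],[0.05,-0.05,-0.2,0,0,0,1],[0.08,-0.08,-0.22,0,0,0,1],[0.08,-0.08,-0.22,0,0,0,1],[0.08,-0.08,-0.22,0,0,0,1]]'
python3 - <<'E'
from h import *
p,W,s=look("wrist","w22")
q=W[mask(W,84,102,(412,57),45)];print("stack",len(q),cv2.minEnclosingCircle(q[:,:2].astype(np.float32)),np.percentile(q[:,2],[10,50,90]))
q=W[mask(W,159,170,(590,-5),28)];print("knob",len(q),cv2.minEnclosingCircle(q[:,:2].astype(np.float32)),np.median(q[:,2]))
p2,_,_=look("side","s4")
cv2.imwrite("pics/final.png",np.hstack([p[60:420,0:400],cv2.resize(p2[150:360,190:420],(394,360),interpolation=cv2.INTER_CUBIC)]))
E
```

```text
clock: 56.05
position: [490.7, -22.4, 289.3]
ee_rot: [-0.707, 0.708, -0.0, 0.001]
contact_force: [-0.1, -0.5, -0.7]
gripper_width: 85.4
grasp_force: 0.0
stack 669 ((412.6534423828125, 56.7371711730957), 30.95737075805664) [85.74069867 92.00629716 93.92136021]
knob 1422 ((589.4090576171875, -3.10842227935791), 20.551593780517578) 164.338747963769
```

View pics/final.png

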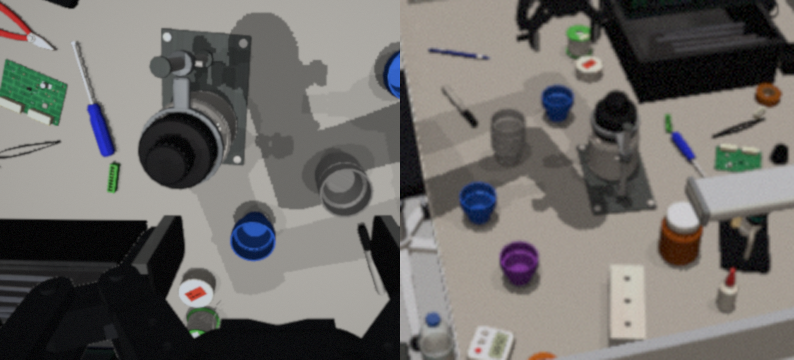

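The final view shows the cap on the canister, the stand empty and the three cups in one stack; nothing else has moved. To be sure of the cap I'll give it one last gentle nip while pressing the arm towards its swing stop.

```bash
python3 - <<'E'
from h import *
plan((589.5,-4,240),-90)
E
python3 -m handwheel '[[-0.01,-0.05,0,0,0,0,1],[-0.0185,-0.0985,0.02,0,0,0,1],[-0.0185,-0.0985,0.05,0,0,0,1],[-0.0185,-0.0985,0.05,0,0,0,1],[-0.0185,-0.0985,0.05,0,0,0,1]]'
python3 - <<'E'
from h import *
plan((589.5,-4,145),-90)
E
```

```text
shift [-0.0176 -0.0993  0.0494] wz 0.001 tilt [-0.002   0.0013  0.    ] row steps 2 pos [490.2 -21.8 289.2]
clock: 56.78
position: [589.9, -3.2, 241.9]
ee_rot: [0.708, -0.707, 0.002, -0.002]
contact_force: [-1.0, 0.4, 0.4]
gripper_width: 85.3
grasp_force: 0.0
shift [0.0009 0.001  0.0969] wz 0.001 tilt [-0.0057  0.0011  0.    ] row steps 2 pos [589.9  -3.2 241.9]
```

```bash
python3 -m handwheel '[[0.0006,0.0005,0.04,0,0,0,1],[0.0006,0.0005,0.08,0,0,0,1],[0.0006,0.0005,0.094,0,0,0,1],[0.0006,0.0005,0.094,0,0,0,1],[0.0006,0.0005,0.094,0,0,0,-1],[0.0006,0.0005,0.094,0,0,0,-1],[0.0006,0.0005,0.094,0,0,0,-1],[0.0006,0.0005,0.094,0,0,0,-1]]'
python3 -m handwheel '[[0,0.005,0,0,0,0,-1],[0,0.009,0,0,0,0.03,-1],[0,0.01,0,0,0,0.06,-1],[0,0.01,0,0,0,0.06,-1]]'
python3 -c "
from bench import *
s=read_state();print(s['wrist_torque'],s['ee_rot'])"
```

```text
clock: 57.78
position: [590.6, -3.9, 148.1]
ee_rot: [0.707, -0.707, 0.002, -0.003]
contact_force: [-0.7, 2.1, 5.7]
gripper_width: 37.7
grasp_force: 59.8
clock: 58.28
position: [587.1, -2.8, 148.6]
ee_rot: [-0.686, 0.727, -0.006, 0.009]
contact_force: [14.5, -0.6, -3.1]
gripper_width: 37.6
grasp_force: 61.3
[ 0.12170189 -3.7589336  -0.0979472 ] [-0.68603505  0.72748591 -0.0059837   0.00918426]
```

```bash
for i in 1; do python3 -m handwheel '[[0,0,0,0,0,0.05,-1],[0,0,0,0,0,0.05,-1],[0,0,0,0,0,0.05,-1]]'; python3 -c "
from bench import *
s=read_state();print(s['wrist_torque'],s['ee_rot'])"; done
```

```text
clock: 58.65
position: [587.9, -2.8, 148.6]
ee_rot: [-0.67, 0.742, -0.007, 0.009]
contact_force: [16.6, -1.5, -4.3]
gripper_width: 37.6
grasp_force: 61.4
[-0.16345739 -4.13642633  1.34124562] [-0.66994127  0.74232546 -0.00668406  0.00932392]
```

```bash
python3 -m handwheel '[[0,0,0,0,0,0,1],[0,0,0,0,0,0,1],[0,0,0,0,0,0,1],[0,0,-0.05,0,0,0,1],[0,0,-0.1,0,0,0,1],[0,0,-0.1,0,0,0,1],[0,0,-0.1,0,0,0,1]]'
python3 - <<'E'
from h import *
p,W,s=look("wrist","w23")
q=W[mask(W,159,170,(590,-5),28)];print("knob",len(q),cv2.minEnclosingCircle(q[:,:2].astype(np.float32)),np.median(q[:,2]))
q=W[mask(W,165,185,(584,-90),25)];print("post",cv2.minEnclosingCircle(q[:,:2].astype(np.float32)))
E
```

```text
clock: 59.52
position: [578.6, -4.3, 246.0]
ee_rot: [-0.667, 0.745, -0.0, 0.002]
contact_force: [-0.6, -0.2, -0.6]
gripper_width: 85.2
grasp_force: 0.0
knob 2093 ((589.6532592773438, -3.8877804279327393), 20.383405685424805) 164.40056724125498
post ((582.3551635742188, -88.22269439697266), 8.482396125793457)
```

Knob is back at its original closed place and height, tightened against the stop.

```bash
python3 -c "
from bench import job_done
print(job_done())"
```

```text
the job is handed in; nothing more can be done
None
```

The job is handed in at about 60 s: three rods are seated in their own tubes, the cap is back on and screwed to its stop, and the three steel cups I found are nested upright in one stack; one thing that might count against it is that the cap slid back down its post by itself while it was swung aside.

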